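Load a round blank into a split die and draw the die up snug

ROBOT

A 6-joint arm with a two-finger parallel gripper is mounted at the origin on a cart in front of the work surface, level with it; the furniture and walls round the work are solid. World frame = base frame: x ahead of the robot, y to its left, z up, the work surface at z = 0. Lengths are in mm, angles in rad, forces in N, time in s.
With the tool pointing down it reaches from about 400 to 925 mm from the base axis. Payload 12.5 kg.
Tool frame: the origin (TCP) lies on the centre line of the jaws, within the pads' length; the fingertips stand 25 mm ahead of it and the grasp point (between the pads) lies 6 mm ahead of it (env.tip_extent is the distance from the TCP to the fingertips, in mm); x points along the fingers, z is the direction in which the jaws open and shut, and the axes are right-handed (so a half turn about x gives the same grasp; the last joint's range is limited). The gripper opens to 95 mm and grips with 3 to 60 N. Pads are 20 mm wide; open, the fingers measure 119 mm over their backs; the gripper's body (75 mm by 180 mm) begins 59 mm behind the grasp point.
Start: joints at [1.191, 0.491, 1.559, -0, 1.092, -0.106], TCP at [168.976, 601.74, 239.661] pointing down, gripper open.
Joint ranges: [-3.1, 3.1], [-0.84, 2.19], [0.05, 2.79], [-1.13, 4.28], [0.06, 2.93], [-2.69, 2.69]. Speed limits (rad/s): [2.22, 2.22, 2.79, 3.14, 3.14, 3.14].

INTERFACE

Orientations are given as [roll, pitch, yaw] about the fixed x, y, z axes, in that order (R = Rz(yaw) Ry(pitch) Rx(roll)).
In Python, from cell import env gives the robot as it stands.
- The arm moves only by the tool step_arm, never from a script. Its argument "rows" is a list of rows, each a list of 6 numbers: the shift along the tool's x, y, z in mm, then the turn, a rotation vector about the tool's x, y, z in rad. In form: [[x, y, z, wx, wy, wz], ...]. A call has 1 to 8 rows; each row shifts and turns the pose as measured when the row begins, along the tool's axes as they then stand; what a row does not reach is not made up. A row lasts 1/8 s, in which the tool goes at most 62.5 mm and 10.7 degrees, less where a joint would pass 70% of its speed; a pose out of reach is approached as far as the arm can. A call is refused whole if a number of a shift passes 62.5 or a number of a turn 0.188, either way. A call with a gripper value outside its range is refused whole. "grip" is the finger opening in mm, from 0 to 95.1, set as the call begins (left out, the last holds). The fingers move at their own pace and stop on an object; the grip force is fixed at half the most. Time passes only in rows, so rows that do not move let the fingers close. It gives the time, the measured TCP pose, the force and the opening at its end, in the units of the state.
- env.state(): the state, without advancing time (a new reading comes with each control period).
- env.read_camera(name): name is "scene" or "side" or "wrist"; returns the picture (384x512x3 uint8, red, green, blue); there is no depth.
- env.get_calibration(name): a dict with "fx", "fy", "cx", "cy" (pixels), "D" ([k1, k2, p1, p2, k3] as OpenCV has them; the pictures are not rectified), "pose" (4x4, takes a point from camera to world coordinates); the wrist camera has in their place "hand_eye" (4x4, takes a point from camera to tool coordinates, whose origin is the TCP and whose axes are the tool frame's). Camera axes: x right, y down, z forward; pixel columns grow to the right and rows downward; lengths in mm; the calibration is good to about 2 mm. A picture is of the moment at which its call begins: read the wrist's pose just before it. get_calibration takes no time and is no camera call.
- env.job_done(): hands the job in, once; it reports no verdict.
The state is a dict: "t": time; "joints": joint angles; "qvel": joint speeds; "tau": joint torques, N m; "eef_pos": TCP position; "tcp_rot": TCP orientation; "ft_force": force on the tool from outside, world axes, zero at the start; "moment": the same for the moment, N m; "opening": opening from 0.0 (shut) to 1.0 (fully open).
Only numpy, scipy, OpenCV 4.12 (cv2) and the standard library are available. Lean on these libraries where they do the work, as an engineer would, in place of code of your own. Each camera call takes 0.05 s, during which the arm holds its last target.

TASK

Load the round steel blank into the split die: seat it flat on the floor of the round cavity between the two half-moon jaws and let go of it. Then turn the hexagonal tie-rod sleeve at the front of the die, rolling its top towards the cavity, until both jaws are drawn firmly onto the blank; stop when it is tight and do not force it. The square blank belongs to another die: leave it, the jar and the dish where they are.

Things in the scene. Friction and masses are not known exactly. Their poses are not given: they have to be found in the camera images.
- round_blank_mid (a point): centre (half-way up) of the round blank: a plain steel disc, diameter 50 mm, 20 mm thick, about 0.3 kg, lying flat on the worktop at the start, to the left or to the right of the die; z is its axis
- square_blank_mid (a point): centre of the square blank: a plain steel block 46 x 46 x 20 mm, lying flat on the other side of the die; does not fit the cavity, not to be moved
- die: the split die, fixed to the worktop. Origin at worktop level under the centre of the cavity, z up, +x away from the sleeve; the sleeve is at its front (-x), facing the robot. Base plate 130 x 170 x 20 mm (x, y, z), centred on the origin
- cavity (a point): centre of the cavity's floor, 14 mm above the worktop, 6 mm below the top of the base plate; axes as the die's. The cavity is round, 52 mm wide with a 1 mm chamfer: the blank has 1 mm of play all round and, seated, its top stands 34 mm above the worktop
- sleeve_mid (a point): centre of the tie-rod sleeve: steel hexagon bar, 20 mm across flats, 38 mm long, level along the die's y, 95 mm in front of the cavity's centre, axis 56 mm above the worktop, only bare worktop below. It turns about its own y only; its own x axis is normal to a pair of opposite flats (they repeat every 60 degrees)
- front_gap (a point): point on the base plate's top (20 mm high), 25 mm in front of the cavity's centre: here, and likewise at the back, the edge of a seated blank is free between the ends of the two half-moon jaws (gap at least 34 mm along die y) for a finger. The jaws, tops 32 mm high, slide along die y on both sides of the cavity; they start 1.6 to 3 mm clear of the blank's edge (how much is not told)
- guide_rod (a point): middle of the 8 mm guide rod along die y behind the cavity, axis 34 mm high, 56 mm behind the cavity's centre (27 mm free beyond a seated blank); its blocks, beyond 40 mm to either side, are up to 43 mm high. Forward of the jaws an arm at die y = 53 mm either side ends in a lug up to 67 mm high, on the sleeve's line
- tie_rod (a point): fixed point of the die at the sleeve's centre, axes as the die's. Rolling the sleeve's top towards the cavity (positive turn about this +y) draws both jaws in, 8 mm each per full turn; they meet the blank after 1.3 to 2.3 rad. Free running takes 0.15 to 0.2 N m; on the blank it rises by 0.6 to 0.9 N m per further rad. The thread holds when let go; drawn really tight it first winds back a little
- jar: small white screw-cap jar, 60 mm wide, 76 mm high, origin under its middle; a bystander
- dish: covered flat round dish, 57 mm wide, 14 mm high, origin under its middle; a bystander
Mind the look-alikes: they are no part of the job. What is shaped like the part that bears round_blank_mid but orange is not meant.

How it is judged:
By the outcome, as a careful person would: the job done as asked, in the order asked, and still so for the second after the job is handed in, with the robot touching nothing.
It also fails if it takes over 72 s, if anything falls off the work surface, if the arm or the gripper's body presses on something with over 40 N, if the wrist force passes 120 N, or if a joint passes its speed limit or range.

## Working session

There is one attempt and no reset: what is moved stays moved. The work goes in short steps, Python scripts to look and compute and a tool call to move; the robot and the scene stay as the last step left them, time stands still between calls to the robot, and variables do not carry over. Pictures are saved under pics/ and viewed, and the job is handed in when it is done.

Besides the shell and the picture viewer there is one more tool, called after ">>>" as name([rows], argument=value, ...), one row to a line, values as JSON. step_arm: Moves the arm, as the interface text tells. Its arguments: {"type":"object","properties":{"rows":{"type":"array","items":{"type":"array","items":{"type":"number"}}},"grip":{"type":"number"}},"required":["rows"]}

```bash
ls; mkdir -p pics; python3 - <<'E'
from cell import env
import cv2
print(env.state())
for n in ["scene","side","wrist"]:
    im=env.read_camera(n); cv2.imwrite(f"pics/{n}0.png",im[:,:,::-1])
    print(n,env.get_calibration(n))
E
```

```text
pics
{'t': 0.0, 'joints': array([ 1.19138484e+00,  4.91562188e-01,  1.55947260e+00,  4.42626287e-06,
        1.09170808e+00, -1.05597811e-01]), 'qvel': array([ 0.00052948, -0.0005477 ,  0.00034322,  0.00163271, -0.00056446,
       -0.00101865]), 'tau': array([ 1.06915060e-03, -6.12653804e+01, -2.58179605e+01,  6.93018758e-02,
        4.82738251e-02, -6.45308046e-05]), 'eef_pos': array([168.89369983, 601.50954202, 239.05213309]), 'tcp_rot': array([ 3.03258192,  1.56964611, -1.95362278]), 'ft_force': array([-0.5385699 , -0.59529145, -0.11224168]), 'moment': array([-0.02430961,  0.05120798, -0.00141052]), 'opening': 0.9969024382342353}
scene {'fx': 410.82272103238597, 'fy': 410.82272103238597, 'cx': 262.2546680722733, 'cy': 194.96416008778397, 'D': array([-0.11760229,  0.        ,  0.        ,  0.        ,  0.        ]), 'pose': array([[ 8.80431947e-01, -2.13711903e-01,  4.23281006e-01,
         1.49603885e+02],
       [-4.73779219e-01, -4.32836910e-01,  7.66932501e-01,
        -7.77688004e+02],
       [ 1.93090385e-02, -8.75773619e-01, -4.82335701e-01,
         5.74457345e+02],
       
[... 453 characters left out ...]
3945709e-02, -8.12011407e-01, -5.83530324e-01,
         6.88897432e+02],
       [ 0.00000000e+00,  0.00000000e+00,  0.00000000e+00,
         1.00000000e+00]])}
wrist {'fx': 282.31942852028857, 'fy': 282.31942852028857, 'cx': 259.9046571100648, 'cy': 192.725512006099, 'D': array([-0.03124877,  0.        ,  0.        ,  0.        ,  0.        ]), 'hand_eye': array([[ 5.76030486e-04, -2.36826538e-01,  9.71551779e-01,
        -1.47107304e+02],
       [-8.75570078e-04, -9.71551687e-01, -2.36825997e-01,
         6.59041801e+01],
       [ 9.99999451e-01, -7.14242672e-04, -7.67001621e-04,
        -3.70262470e-01],
       [ 0.00000000e+00,  0.00000000e+00,  0.00000000e+00,
         1.00000000e+00]])}
```

View pics/scene0.png

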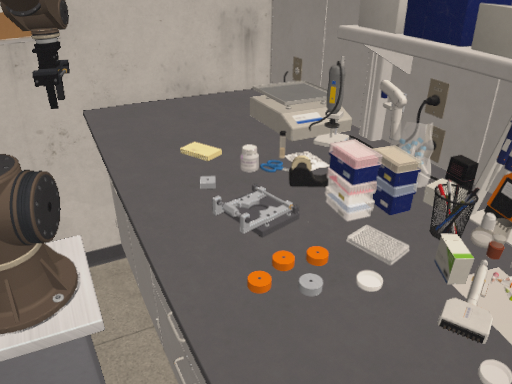

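View pics/side0.png

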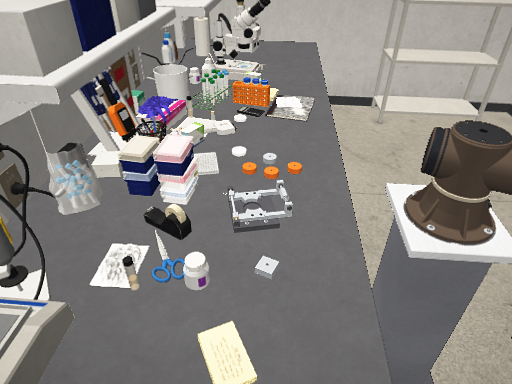

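View pics/wrist0.png

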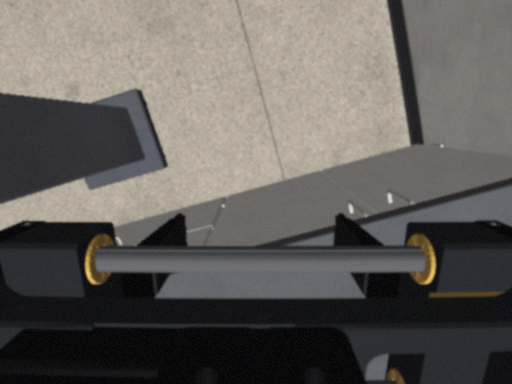

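```bash
cat > h.py <<'E'
import numpy as np, cv2
from scipy.spatial.transform import Rotation as R
from cell import env
def toolT(s=None):
    s=s or env.state(); T=np.eye(4)
    T[:3,:3]=R.from_euler('xyz',s['tcp_rot']).as_matrix(); T[:3,3]=s['eef_pos']; return T
def cam(n,s=None):
    c=env.get_calibration(n)
    K=np.array([[c['fx'],0,c['cx']],[0,c['fy'],c['cy']],[0,0,1]])
    P=c['pose'] if 'pose' in c else toolT(s)@c['hand_eye']
    return K,np.array(c['D']),P
def proj(n,pts,s=None):
    K,D,P=cam(n,s); W=np.linalg.inv(P)
    return cv2.projectPoints(np.array(pts,float).reshape(-1,3),cv2.Rodrigues(W[:3,:3])[0],W[:3,3],K,D)[0].reshape(-1,2)
def plane(n,uv,z,s=None):
    K,D,P=cam(n,s)
    u=cv2.undistortPoints(np.array(uv,float).reshape(-1,1,2),K,D).reshape(-1,2)
    d=np.c_[u,np.ones(len(u))]@P[:3,:3].T; o=P[:3,3]
    return o+d*((z-o[2])/d[:,2])[:,None]
def shot(n,f,crop=None,k=1):
    s=env.state(); im=env.read_camera(n)[:,:,::-1].copy(); cv2.imwrite(f'pics/{f}_raw.png',im)
    np.save(f'pics/{f}.npy',s,allow_pickle=True)
    if crop: x0,y0,x1,y1=crop; im=im[y0:y1,x0:x1]
    if k!=1: im=cv2.resize(im,None,fx=k,fy=k,interpolation=cv2.INTER_CUBIC)
    cv2.imwrite(f'pics/{f}.png',im); return s
E
python3 - <<'E'
from h import *
print(plane('scene',[[311,280]],20),plane('side',[[270,156]],20))
print(plane('scene',[[208,179]],20),plane('side',[[267,263]],20))
a=cv2.imread('pics/scene0.png')[170:310,190:350]; cv2.imwrite('pics/sc.png',cv2.resize(a,None,fx=4,fy=4,interpolation=2))
a=cv2.imread('pics/side0.png')[140:290,210:310]; cv2.imwrite('pics/sd.png',cv2.resize(a,None,fx=4,fy=4,interpolation=2))
E
```

```text
[[ 554.58021513 -258.7259341    20.        ]] [[ 549.19693044 -257.29731783   20.        ]]
[[537.1362478  263.49424883  20.        ]] [[532.02813398 259.8836654   20.        ]]
```

View pics/sc.png

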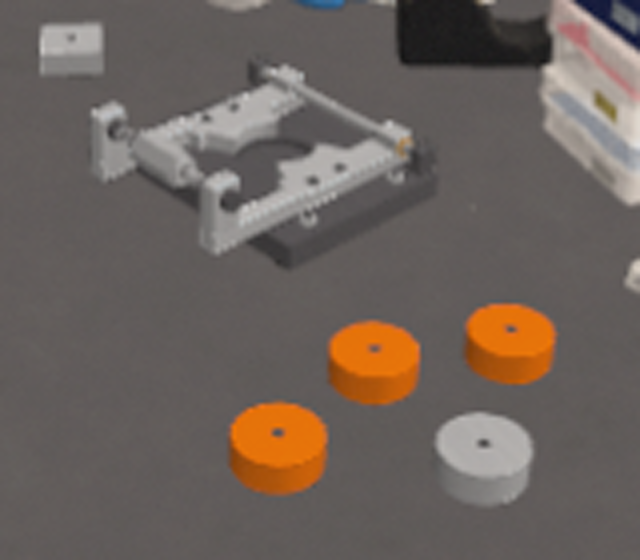

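View pics/sd.png

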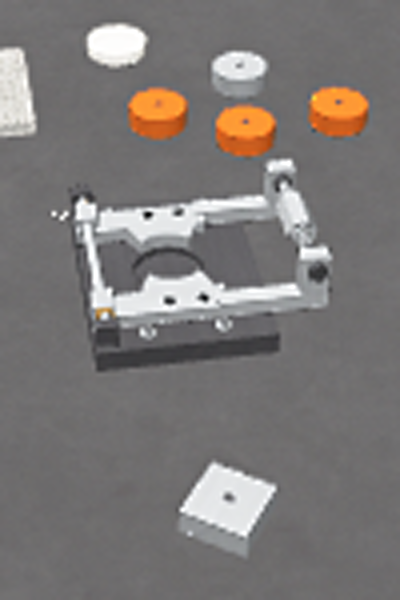

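```bash
python3 - <<'E'
from h import *
def sc(l): return [[u/4+190,v/4+170] for u,v in l]
def sd(l): return [[u/4+210,v/4+140] for u,v in l]
np.set_printoptions(precision=1,suppress=True)
print('disc tops sc',plane('scene',sc([(484,440),(374,350),(278,433),(510,330)]),20))
print('sd',plane('side',sd([(240,66),(246,124),(339,102),(158,104)]),20))
print('sleeve sc',plane('scene',sc([(140,145),(195,180)]),56), plane('scene',sc([(168,163)]),56))
print('sleeve sd',plane('side',sd([(288,185),(302,240)]),56),plane('side',sd([(293,210)]),56))
print('base front/right corner sc',plane('scene',sc([(290,265),(437,190)]),0))
print('base left corners sd',plane('side',sd([(98,368),(279,350)]),0))
print('cav sc',plane('scene',sc([(275,160)]),20),'sd',plane('side',sd([(169,265)]),20))
print('jar',plane('scene',[(250,171)],0),plane('side',[(196,287)],0),'dish',plane('scene',[(370,281)],14),plane('side',[(239,151)],14))
print(toolT()[:3,:3])
E
```

```text
disc tops sc [[ 554.6 -258.7   20. ]
 [ 542.9 -168.    20. ]
 [ 463.2 -205.6   20. ]
 [ 620.6 -187.3   20. ]]
sd [[ 549.  -253.7   20. ]
 [ 539.3 -157.8   20. ]
 [ 459.8 -201.    20. ]
 [ 617.1 -182.2   20. ]]
sleeve sc [[493.9  36.5  56. ]
 [506.7 -16.1  56. ]] [[500.5   9.1  56. ]]
sleeve sd [[502.7 -20.5  56. ]
 [491.2  47.   56. ]] [[498.3  11.1  56. ]]
base front/right corner sc [[554.7 -49.5   0. ]
 [683.  -16.6   0. ]]
base left corners sd [[629.5 134.7   0. ]
 [503.5 104.2   0. ]]
cav sc [[589.2  36.   20. ]] sd [[588.  40.  20.]]
jar [[694.4 295.    0. ]] [[696.  332.3   0. ]] dish [[ 666.8 -313.6   14. ]] [[ 667.1 -292.5   14. ]]
[[-0.  -1.   0.3]
 [-0.   0.3  1. ]
 [-1.   0.  -0. ]]
```

```bash
cat >> h.py <<'E'
def Rdown(yaw,tilt=0.0):
    z=np.array([np.cos(yaw),np.sin(yaw),0]); x=np.array([0,0,-1.]); y=np.cross(z,x)
    M=np.c_[x,y,z]
    return R.from_rotvec(tilt*y).as_matrix()@M
def rows(pos,M,n=None,step=55,ang=0.16):
    T=toolT(); p=T[:3,3].copy(); A=T[:3,:3].copy()
    d=np.array(pos)-p; w=R.from_matrix(M@A.T).as_rotvec()
    n=n or int(max(1,np.ceil(np.linalg.norm(d)/step),np.ceil(np.linalg.norm(w)/ang)))
    out=[]
    for i in range(n):
        t=A.T@(d/n); r=A.T@(w/n)
        out.append([round(float(v),1) for v in t]+[round(float(v),4) for v in r])
        A=R.from_rotvec(w/n).as_matrix()@A
    print(n,'rows',np.round(d,2),np.round(w,4)); 
    for i in range(0,n,8): print(out[i:i+8])
E
python3 - <<'E'
from h import *
rows([607,-34,140],Rdown(0.25))
E
```

```text
15 rows [ 438.09 -635.58  -99.21] [ 5.000e-04 -7.000e-04 -1.047e+00]
[[6.6, -39.6, -32.9, 0.0698, -0.0001, 0.0], [6.6, -41.8, -30.1, 0.0698, -0.0001, 0.0], [6.6, -43.8, -27.1, 0.0698, -0.0001, 0.0], [6.6, -45.5, -23.9, 0.0698, -0.0001, 0.0], [6.6, -47.1, -20.7, 0.0698, -0.0001, 0.0], [6.6, -48.4, -17.4, 0.0698, -0.0001, 0.0], [6.6, -49.5, -14.0, 0.0698, -0.0001, 0.0], [6.6, -50.4, -10.5, 0.0698, -0.0001, 0.0]]
[[6.6, -51.0, -6.9, 0.0698, -0.0001, 0.0], [6.6, -51.4, -3.4, 0.0698, -0.0001, 0.0], [6.6, -51.5, 0.2, 0.0698, -0.0001, 0.0], [6.6, -51.3, 3.8, 0.0698, -0.0001, 0.0], [6.6, -50.9, 7.4, 0.0698, -0.0001, 0.0], [6.6, -50.3, 10.9, 0.0698, -0.0001, 0.0], [6.6, -49.4, 14.4, 0.0698, -0.0001, 0.0]]
```

>>> step_arm([
  [6,-40,-33,0.07,0,0],
  [6,-42,-30,0.07,0,0],
  [6,-44,-27,0.07,0,0],
  [6,-45.5,-24,0.07,0,0],
  [6,-47,-20.5,0.07,0,0],
  [6,-48.5,-17.5,0.07,0,0],
  [6,-49.5,-14,0.07,0,0],
  [6,-50.5,-10.5,0.07,0,0],
], grip=80)

```text
t: 1.15
eef_pos: [405.6, 252.7, 189.0]
tcp_rot: [-2.332, 1.57, -1.607]
ft_force: [1.0, 0.2, 0.1]
opening: 0.842
```

```bash
python3 - <<'E'
from h import *
print(env.state()['eef_pos'])
rows([607,-34,140],Rdown(0.25))
E
```

```text
[405.64481083 252.68879667 188.95201882]
7 rows [ 201.36 -286.69  -48.95] [ 5.000e-04 -1.000e-04 -4.751e-01]
[[7.0, -49.7, -5.6, 0.0679, -0.0, 0.0001], [7.0, -50.0, -2.2, 0.0679, -0.0, 0.0001], [7.0, -50.0, 1.2, 0.0679, -0.0, 0.0001], [7.0, -49.8, 4.5, 0.0679, -0.0, 0.0001], [7.0, -49.4, 7.9, 0.0679, -0.0, 0.0001], [7.0, -48.8, 11.2, 0.0679, -0.0, 0.0001], [7.0, -47.9, 14.5, 0.0679, -0.0, 0.0001]]
```

Tracking is good.

>>> step_arm([
  [7,-50,-5.5,0.068,0,0],
  [7,-50,-2,0.068,0,0],
  [7,-50,1,0.068,0,0],
  [7,-50,4.5,0.068,0,0],
  [7,-49.5,8,0.068,0,0],
  [7,-49,11,0.068,0,0],
  [7,-48,14.5,0.068,0,0],
  [0,0,0,0,0,0],
])

```text
t: 2.15
eef_pos: [611.7, -50.1, 136.9]
tcp_rot: [3.103, 1.57, -2.953]
ft_force: [-0.0, 1.4, 0.8]
opening: 0.841
```

```bash
python3 - <<'E'
from h import *
s=shot('wrist','w1',k=1.5)
print(s['eef_pos'],s['tcp_rot'],s['ft_force'],s['moment'])
E
```

```text
[611.73449454 -50.08821131 136.94035226] [ 3.10284836  1.57007655 -2.95258006] [-0.01055982  1.35346995  0.7703365 ] [-0.07018209  0.12193218  0.02057231]
```

View pics/w1.png

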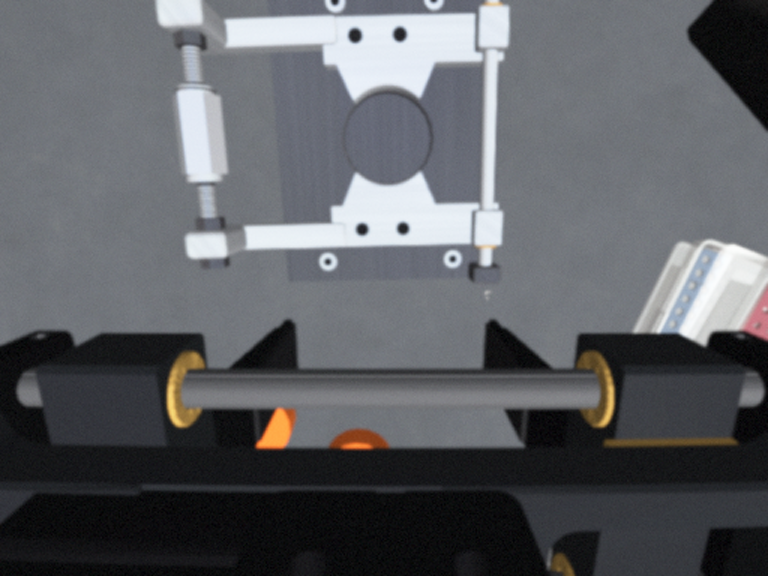

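```bash
python3 - <<'E'
from h import *
a=cv2.imread('pics/w1_raw.png')
c=a[0:195,95:350]; cv2.imwrite('pics/w1b.png',cv2.resize(c,None,fx=3.1,fy=3.1,interpolation=2))
c=a[45:135,110:155]; cv2.imwrite('pics/w1s.png',cv2.resize(c,None,fx=6,fy=6,interpolation=2))
E
```

```text
(no output)
```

View pics/w1b.png

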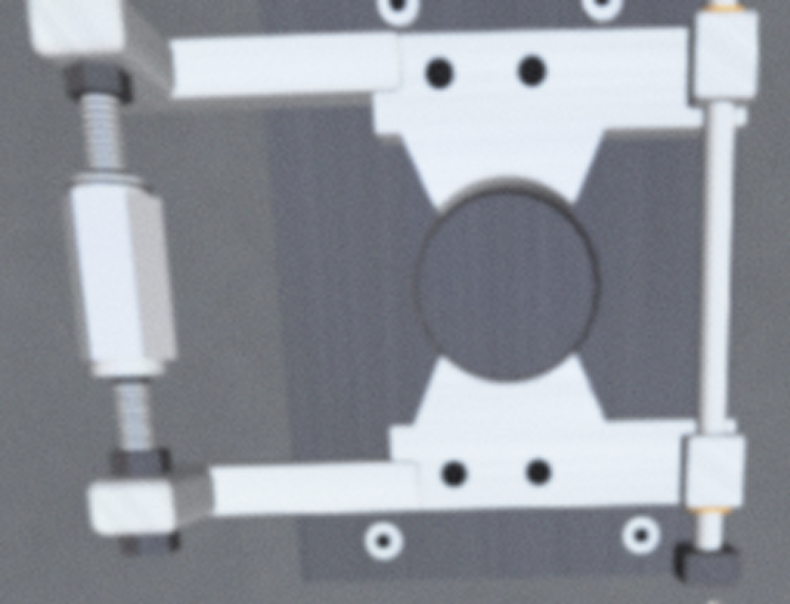

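View pics/w1s.png

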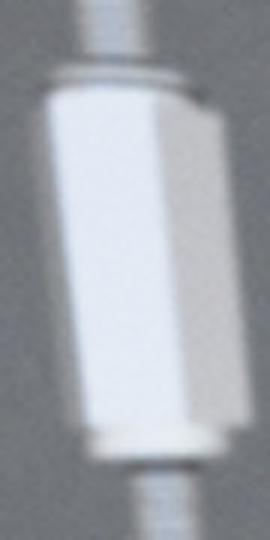

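```bash
cat > fit.py <<'E'
from h import *
from scipy.optimize import least_squares
s=np.load('pics/w1.npy',allow_pickle=True).item()
c=lambda l:[np.array([u/3.1+95,v/3.1]) for u,v in l]
z=lambda l:[np.array([u/6+110,v/6+45]) for u,v in l]
def W(p,pts):
    X,Y,a=p[:3]; pts=np.array(pts,float); M=np.array([[np.cos(a),-np.sin(a)],[np.sin(a),np.cos(a)]])
    return np.c_[pts[:,:2]@M.T+[X,Y],pts[:,2]]
def lined(pts,ab): # distance of pts to projected line
    a,b=ab; d=(b-a)/np.linalg.norm(b-a); n=np.array([-d[1],d[0]]); return [(q-a)@n for q in pts]
rod=c([(720,110),(716.5,265),(713,420)]); base=c([(269,130),(277,220),(290,400),(300,540)])
def res(p):
    r=[]
    th=np.linspace(0,2*np.pi,60)
    C=proj('wrist',W(p,np.c_[26.5*np.cos(th),26.5*np.sin(th),0*th+19.5]),s)
    q=np.array(c([(417,283),(600,283),(508,187),(508,382)]))
    r+=[(q[0,0]-C[:,0].min()),(q[1,0]-C[:,0].max()),(q[2,1]-C[:,1].min()),(q[3,1]-C[:,1].max())]
    r+=lined(rod,proj('wrist',W(p,[(56,-60,34),(56,60,34)]),s))
    r+=lined(base,proj('wrist',W(p,[(-65,-60,20),(-65,60,20)]),s))
    P=proj('wrist',W(p,[(0,-85,20)]),s)[0]; r.append((c([(400,578)])[0][1]-P[1])*.5)
    # sleeve hex
    ph=p[3]; H=[]
    Ls=[z([(45,95),(85,425)]),z([(160,100),(190,425)]),z([(222,112),(252,425)])]
    for k,L in zip((1,0,-1),Ls):
        b=ph+k*np.pi/3+np.pi/6  # corner angle measured from +z toward -x
        x=-95-11.547*np.sin(b); zz=56+11.547*np.cos(b)
        r+=lined(L,proj('wrist',W(p,[(x,-19,zz),(x,19,zz)]),s))
    return r
if __name__=='__main__':
    np.set_printoptions(precision=3,suppress=True)
    for ph in (-.3,0.,.3):
        f=least_squares(res,[590,34,.25,ph]); print(f.x,f.cost); print(np.array(f.fun))
    print('sleeve',W(f.x,[(-95,0,56)]))
E
python3 fit.py
```

```text
[589.629  40.249   0.248  -1.082] 6.110250954648736
[ 0.482  0.031 -0.376  0.241  0.728  0.932  1.137 -0.464 -0.018 -0.09
 -0.183  0.325 -1.515 -1.333  1.547  0.761 -0.85  -0.983]
[589.629  40.249   0.248  -1.082] 6.110250954615164
[ 0.482  0.031 -0.376  0.241  0.728  0.932  1.137 -0.464 -0.018 -0.09
 -0.183  0.325 -1.515 -1.333  1.547  0.761 -0.85  -0.983]
[589.629  40.249   0.248  -1.082] 6.110250954618285
[ 0.482  0.031 -0.376  0.241  0.728  0.932  1.137 -0.464 -0.018 -0.09
 -0.183  0.325 -1.515 -1.333  1.547  0.761 -0.85  -0.983]
sleeve [[497.535  16.93   56.   ]]
```

```bash
python3 - <<'E'
from fit import *
p=[589.629,40.249,.248,0]
g=cv2.cvtColor(cv2.imread('pics/w1_raw.png'),cv2.COLOR_BGR2GRAY)
for v in (75,90,105): print(v,list(zip(range(112,156),g[v,112:156])))
for y in (0,):
  for ph in np.deg2rad([-30,-20,-10,-2,10,20]):
    out=[]
    for k in range(6):
        b=ph+np.pi/6+k*np.pi/3
        x=-95-11.547*np.sin(b); zz=56+11.547*np.cos(b)
        q=proj('wrist',W(p,[(x,y-8,zz),(x,y+8,zz)]),s); t=(90-q[0,1])/(q[1,1]-q[0,1]); out.append((round(float(q[0,0]+t*(q[1,0]-q[0,0])),1),round(zz,1)))
    print(round(np.rad2deg(ph)),out)
E
```

```text
75 [(112, np.uint8(117)), (113, np.uint8(120)), (114, np.uint8(116)), (115, np.uint8(122)), (116, np.uint8(134)), (117, np.uint8(145)), (118, np.uint8(152)), (119, np.uint8(186)), (120, np.uint8(214)), (121, np.uint8(229)), (122, np.uint8(233)), (123, np.uint8(232)), (124, np.uint8(233)), (125, np.uint8(233)), (126, np.uint8(231)), (127, np.uint8(233)), (128, np.uint8(233)), (129, np.uint8(232)), (130, np.uint8(232)), (131, np.uint8(232)), (132, np.uint8(231)), (133, np.uint8(234)), (134, np.uint8(231)), (135, np.uint8(229)), (136, np.uint8(218)), (137, np.uint8(202)), (138, np.uint8(193)), (139, np.uint8(194)), (140, np.uint8(190)), (141, np.uint8(192)), (142, np.uint8(193)), (143, np.uint8(193)), (144, np.uint8(192)), (145, np.uint8(193)), (146, np.uint8(190)), (147, np.uint8(171)), (148, np.uint8(143)), (149, np.uint8(123)), (150, np.uint8(118)), (151, np.uint8(121)), (152, np.uint8(115)), (153, np.uint8(113)), (154, np.uint8(119)), (155, np.uint8(118))]
90 [(112, np.uint8(116)), (113, np.uint8(117)), (114, np.uint8(115)), (115, np.uint8(119)), (116, np.uint8(119)), (117, np.uint8
[... 2115 characters left out ...]
(52.1)), (143.0, np.float64(63.4))]
-10 [(124.0, np.float64(66.9)), (119.7, np.float64(58.0)), (130.8, np.float64(47.2)), (145.8, np.float64(45.1)), (151.0, np.float64(54.0)), (140.4, np.float64(64.8))]
-2 [(122.4, np.float64(66.2)), (120.4, np.float64(56.4)), (132.9, np.float64(46.2)), (147.3, np.float64(45.8)), (150.4, np.float64(55.6)), (138.1, np.float64(65.8))]
10 [(120.6, np.float64(64.8)), (122.1, np.float64(54.0)), (136.1, np.float64(45.1)), (149.2, np.float64(47.2)), (149.1, np.float64(58.0)), (134.6, np.float64(66.9))]
20 [(119.6, np.float64(63.4)), (123.8, np.float64(52.1)), (138.8, np.float64(44.6)), (150.3, np.float64(48.6)), (147.4, np.float64(59.9)), (131.7, np.float64(67.4))]
```

```bash
python3 - <<'E'
from h import *
np.set_printoptions(precision=1,suppress=True)
print(plane('scene',[(327,208),(357,217),(347,242)],0),plane('side',[(158,200),(190,203)],0))
print(toolT()[:3,:3])
rows([552+22,-257-90,137],toolT()[:3,:3],n=6)
E
```

```text
[[ 779.    -9.4    0. ]
 [ 823.6  -84.6    0. ]
 [ 726.3 -164.2    0. ]] [[886.   11.9   0. ]
 [783.2  17.3   0. ]]
[[-0.  -0.2  1. ]
 [ 0.   1.   0.2]
 [-1.   0.  -0. ]]
6 rows [ -36.8 -298.3   -0.1] [0. 0. 0.]
[[0.0, -47.0, -17.3, 0.0, 0.0, 0.0], [0.0, -47.0, -17.3, 0.0, 0.0, 0.0], [0.0, -47.0, -17.3, 0.0, 0.0, 0.0], [0.0, -47.0, -17.3, 0.0, 0.0, 0.0], [0.0, -47.0, -17.3, 0.0, 0.0, 0.0], [0.0, -47.0, -17.3, 0.0, 0.0, 0.0]]
```

>>> step_arm([
  [0,-47,-17,0,0,0],
  [0,-47,-17,0,0,0],
  [0,-47,-17,0,0,0],
  [0,-47,-17,0,0,0],
  [0,-47,-17,0,0,0],
  [0,-40,-15,0,0,0],
  [0,0,0,0,0,0],
])

```text
t: 3.08
eef_pos: [575.1, -338.9, 138.0]
tcp_rot: [2.371, 1.567, 2.614]
ft_force: [0.4, -0.1, 1.3]
opening: 0.842
```

```bash
python3 - <<'E'
from h import *
s=shot('wrist','w2',k=1.5)
print(s['eef_pos'],toolT(s)[:3,:3])
E
```

```text
[ 575.07580219 -338.89853524  137.95755106] [[-0.00318752 -0.2403456   0.97068215]
 [ 0.00185816  0.97068398  0.24035215]
 [-0.99999319  0.00256981 -0.00264748]]
```

View pics/w2.png

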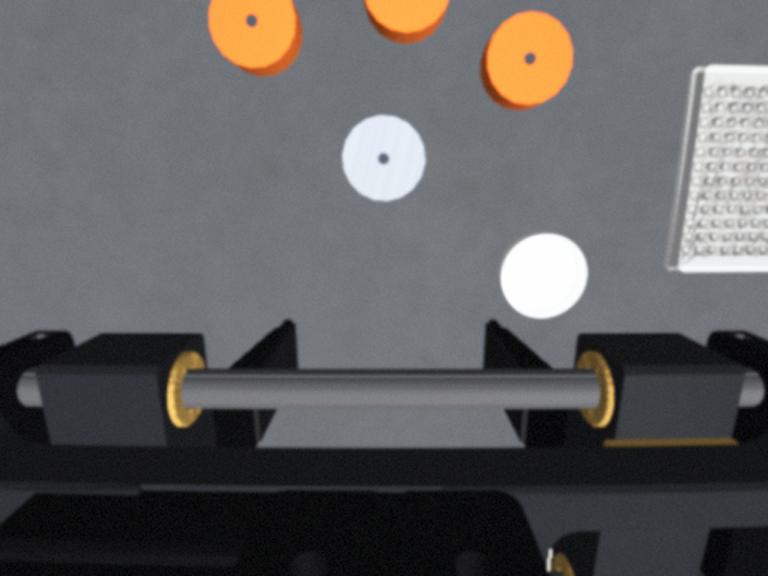

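```bash
cat > blank.py <<'E'
from h import *
from scipy.optimize import least_squares
def blank(f,box,r=25,z=20,guess=(552,-257),T=None):
    a=cv2.imread(f'pics/{f}_raw.png'); s=np.load(f'pics/{f}.npy',allow_pickle=True).item()
    x0,y0,x1,y1=box; g=cv2.GaussianBlur(cv2.cvtColor(a,cv2.COLOR_BGR2GRAY),(3,3),0)[y0:y1,x0:x1]
    t,m=cv2.threshold(g,0,255,cv2.THRESH_OTSU)
    cs,_=cv2.findContours(m,cv2.RETR_EXTERNAL,cv2.CHAIN_APPROX_NONE); c=max(cs,key=cv2.contourArea).reshape(-1,2)+[x0,y0]
    W=plane('wrist',c,z,s)[:,:2]
    fit=least_squares(lambda p:np.hypot(*(W-p[:2]).T)-p[2],[*W.mean(0),r],loss='soft_l1',f_scale=.5)
    print(f,'centre',fit.x,'rms',np.sqrt(np.mean(fit.fun**2)),'otsu',t,'eef',s['eef_pos']); return fit.x
if __name__=='__main__':
    blank('w2',(215,65,300,145))
E
python3 blank.py
```

```text
w2 centre [ 550.99543377 -260.15596656   24.62435527] rms 0.26511883889402743 otsu 174.0 eef [ 575.07580219 -338.89853524  137.95755106]
```

```bash
python3 - <<'E'
from h import *
rows([551,-260.2,90],Rdown(0.248),n=3)
E
```

```text
3 rows [-24.29  77.14 -47.98] [-0.0024 -0.0036  0.0042]
[[16.1, 26.9, -1.6, -0.0014, -0.001, -0.0011], [16.1, 26.9, -1.6, -0.0014, -0.001, -0.0011], [16.0, 26.9, -1.6, -0.0014, -0.001, -0.0011]]
```

>>> step_arm([
  [16,27,-1.5,-0.001,-0.001,-0.001],
  [16,27,-1.5,-0.001,-0.001,-0.001],
  [12,21,-1.5,-0.001,-0.001,-0.001],
  [0,0,0,0,0,0],
])

```text
t: 3.62
eef_pos: [552.2, -256.1, 94.0]
tcp_rot: [1.711, 1.569, 1.965]
ft_force: [-0.1, -0.1, 0.3]
opening: 0.84
```

```bash
python3 - <<'E'
from h import *
print(env.state()['eef_pos'])
rows([551,-260.2,34],Rdown(0.248),n=3)
E
```

```text
[ 552.19219362 -256.09398516   93.98922115]
3 rows [ -1.19  -4.11 -59.99] [-0.0014 -0.0006 -0.0061]
[[20.0, -1.3, -0.7, 0.002, -0.0001, -0.0005], [20.0, -1.2, -0.7, 0.002, -0.0001, -0.0005], [20.0, -1.2, -0.7, 0.002, -0.0001, -0.0005]]
```

>>> step_arm([
  [20,-2,-0.7,0.002,0,0],
  [20,-1,-0.7,0.002,0,0],
  [12,-1,-0.7,0.002,0,0],
  [0,0,0,0,0,0],
])

```text
t: 4.12
eef_pos: [554.0, -259.5, 43.7]
tcp_rot: [-0.512, 1.567, -0.259]
ft_force: [0.8, -0.5, -0.1]
opening: 0.842
```

```bash
python3 - <<'E'
from h import *
print(env.state()['eef_pos'])
rows([551,-260.2,34],Rdown(0.248),n=1)
E
```

```text
[ 554.04373546 -259.49074113   43.72338122]
1 rows [-3.04 -0.71 -9.72] [ 0.0009  0.0035 -0.0043]
[[9.7, 0.1, -3.2, 0.0043, 0.0031, 0.0017]]
```

>>> step_arm([
  [9,0,-3,0.004,0.003,0.002],
  [0,0,0,0,0,0],
])

```text
t: 4.38
eef_pos: [551.5, -260.6, 35.3]
tcp_rot: [-0.623, 1.57, -0.375]
ft_force: [0.7, 0.7, -0.5]
opening: 0.839
```

```bash
python3 - <<'E'
from h import *
print(env.state()['eef_pos'])
rows([551,-260.2,34],Rdown(0.248),n=1)
s=shot('wrist','w3'); shot('scene','s3',crop=(240,210,380,310),k=5)
E
```

```text
[ 551.50017999 -260.55807175   35.29256569]
1 rows [-0.5   0.36 -1.29] [ 0.0004  0.0011 -0.0002]
[[1.3, 0.5, -0.4, 0.0002, 0.001, 0.0007]]
```

View pics/s3.png

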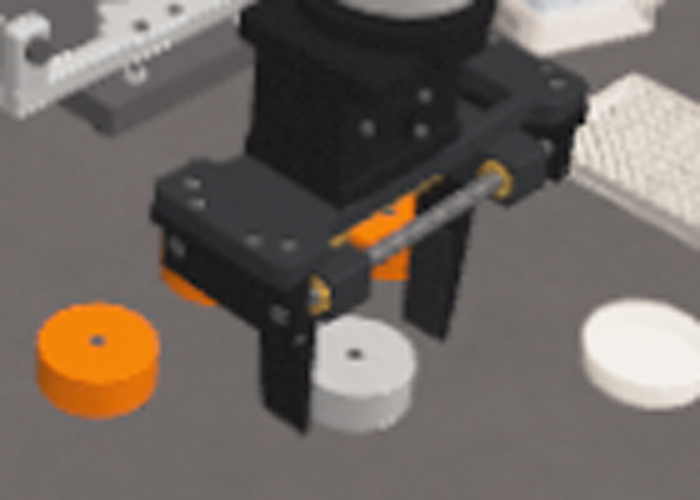

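View pics/w3.png

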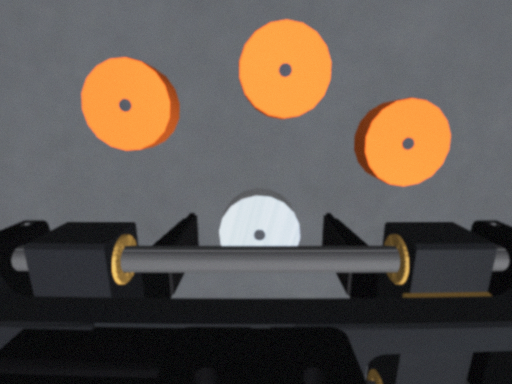

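```bash
python3 - <<'E'
from h import *
s=np.load('pics/w3.npy',allow_pickle=True).item()
p=plane('wrist',[(259.5,234.5)],20,s)[0]; print(p, toolT(s)[:3,:3].T@(p-s['eef_pos']))
E
```

```text
[ 551.25403627 -261.08257976   20.        ] [15.2925093  -0.43708414 -0.38259295]
```

>>> step_arm([
  [1.5,0,0,0,0.001,0],
  [0,0,0,0,0,0],
  [0,0,0,0,0,0],
  [0,0,0,0,0,0],
], grip=40)

```text
t: 4.97
eef_pos: [552.1, -260.8, 34.9]
tcp_rot: [-1.04, 1.568, -0.791]
ft_force: [-0.4, 0.2, 0.9]
opening: 0.518
```

```bash
python3 - <<'E'
from h import *
s=env.state(); print(s['eef_pos'],s['opening']*95.1,s['ft_force'],toolT(s)[:3,:3]); np.save('pics/G.npy',s,allow_pickle=True)
s=np.load('pics/w1.npy',allow_pickle=True).item();print(toolT(s)[:3,:3])
E
```

```text
[ 552.09393623 -260.82885374   34.88027734] 49.26345705029131 [-0.39203611  0.18122474  0.90312567] [[ 0.00170971 -0.2458363   0.96930985]
 [-0.00172999  0.96930909  0.24583916]
 [-0.99999704 -0.00209721  0.00123195]]
[[-7.06959796e-04 -2.25792896e-01  9.74175071e-01]
 [-1.35238656e-04  9.74175327e-01  2.25792857e-01]
 [-9.99999741e-01  2.78803446e-05 -7.19238718e-04]]
```

>>> step_arm([
  [0,0,0,0,0,0],
  [0,0,0,0,0,0],
  [-15,0,0,0,0,0],
  [-30,-20,0,0,0,0],
  [-30,-40,0,0,0,0],
  [-20,-25,0,0,0,0],
  [0,0,0,0,0,0],
  [0,0,0,0,0,0],
], grip=70)

```text
t: 5.98
eef_pos: [573.1, -343.9, 136.9]
tcp_rot: [-0.997, 1.567, -0.748]
ft_force: [-0.4, 0.5, -0.2]
opening: 0.736
```

```bash
python3 - <<'E'
from h import *
s=shot('wrist','w4')
from blank import blank
import blank as b
print(proj('wrist',[[551,-260,20]],s)); print(toolT(s)[:3,:3])
b.blank('w4',(215,55,300,145))
E
```

```text
[[258.8907735   99.23146565]]
[[ 0.00260476 -0.24673301  0.96908   ]
 [-0.00241734  0.9690789   0.24673923]
 [-0.99999369 -0.0029853   0.00192778]]
w4 centre [ 551.90026857 -260.104588     24.60472522] rms 0.2602162452772207 otsu 176.0 eef [ 573.13080651 -343.94311732  136.90102548]
```

View pics/w4.png

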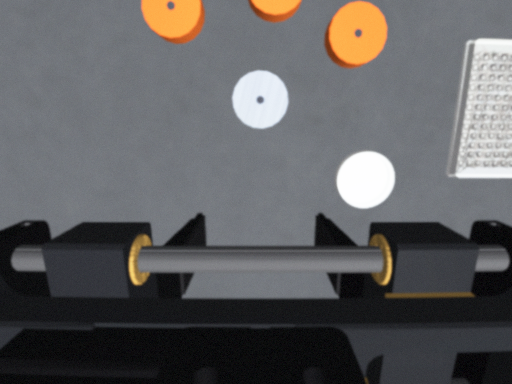

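```bash
python3 - <<'E'
from h import *
rows([552.1,-260.8,44],Rdown(0.248),n=3)
E
```

```text
3 rows [-21.14  83.12 -92.92] [ 0.0025  0.0027 -0.0015]
[[30.9, 28.7, -0.0, 0.0005, 0.0007, 0.001], [30.9, 28.7, -0.0, 0.0005, 0.0007, 0.001], [30.9, 28.6, -0.0, 0.0005, 0.0007, 0.001]]
```

>>> step_arm([
  [31,29,0,0.0005,0.001,0.001],
  [31,29,0,0.0005,0.001,0.001],
  [27,26,0,0.0005,0.001,0.001],
  [0,0,0,0,0,0],
  [0,0,0,0,0,0],
])

```text
t: 6.65
eef_pos: [550.7, -256.6, 43.9]
tcp_rot: [2.529, 1.566, 2.78]
ft_force: [0.1, -0.8, 0.2]
opening: 0.737
```

```bash
python3 - <<'E'
from h import *
print(env.state()['eef_pos'])
rows([552.1,-260.8,34.5],Rdown(0.248),n=1)
E
```

```text
[ 550.67594652 -256.64763557   43.88277816]
1 rows [ 1.42 -4.15 -9.38] [-0.0017 -0.0045 -0.003 ]
[[9.4, -4.4, 0.4, 0.003, -0.004, -0.0028]]
```

>>> step_arm([
  [6,-3,0.4,0.003,-0.004,-0.003],
  [3,-1,0,0,0,0],
  [0,0,0,0,0,0],
])

```text
t: 7.02
eef_pos: [553.0, -262.6, 35.9]
tcp_rot: [-0.831, 1.567, -0.585]
ft_force: [0.0, -0.4, 0.8]
opening: 0.735
```

```bash
python3 - <<'E'
from h import *
print(env.state()['eef_pos'])
rows([552.1,-260.8,34.5],Rdown(0.248),n=1)
E
```

```text
[ 553.03846906 -262.61619441   35.87540362]
1 rows [-0.94  1.82 -1.38] [0.0022 0.0033 0.0015]
[[1.4, 2.0, -0.5, -0.0015, 0.0026, 0.0029]]
```

>>> step_arm([
  [1.2,1.5,-0.4,-0.0015,0.0025,0.003],
  [0,0,0,0,0,0],
  [0,0,0,0,0,0],
  [0,0,0,0,0,0],
  [0,0,0,0,0,0],
], grip=30)

```text
t: 7.65
eef_pos: [552.3, -261.6, 35.0]
tcp_rot: [-0.45, 1.57, -0.203]
ft_force: [-0.4, 0.1, -0.8]
opening: 0.524
```

```bash
python3 - <<'E'
from h import *
for i in range(3):
    s=env.state();print(s['eef_pos'],s['opening']*95.1,s['ft_force'],s['qvel'].round(4))
T=toolT(s); print(T[:3,:3]); np.save('pics/G2.npy',s,allow_pickle=True)
print('blank in tool', T[:3,:3].T@(np.array([551.9,-260.1,10])-s['eef_pos']))
E
```

```text
[ 552.34569452 -261.59433107   34.96216434] 49.853764745130114 [-0.4263407   0.12514839 -0.77006536] [-0.001  -0.0005  0.0013 -0.001   0.0013 -0.0003]
[ 552.34569452 -261.59433107   34.96216434] 49.853764745130114 [-0.4263407   0.12514839 -0.77006536] [-0.001  -0.0005  0.0013 -0.001   0.0013 -0.0003]
[ 552.34569452 -261.59433107   34.96216434] 49.853764745130114 [-0.4263407   0.12514839 -0.77006536] [-0.001  -0.0005  0.0013 -0.001   0.0013 -0.0003]
[[ 4.72790914e-04 -2.45137472e-01  9.69488214e-01]
 [-9.70833493e-05  9.69488306e-01  2.45137543e-01]
 [-9.99999884e-01 -2.10019966e-04  4.34566496e-04]]
blank in tool [24.96180564  1.56323548 -0.07662666]
```

>>> step_arm([
  [-10,0,0,0,0,0],
  [-25,0,0,0,0,0],
  [-30,0,0,0,0,0],
  [-35,0,0,0,0,0],
  [0,0,0,0,0,0],
])

```text
t: 8.28
eef_pos: [551.6, -261.0, 138.7]
tcp_rot: [2.224, 1.569, 2.472]
ft_force: [-0.1, -0.0, -3.1]
opening: 0.518
```

```bash
python3 - <<'E'
from h import *
s=env.state();print(s['eef_pos'],s['opening']*95.1,s['ft_force'])
rows([611,-43,137],Rdown(0.248),n=6)
E
```

```text
[ 551.63365455 -260.96376408  138.65008893] 49.26294331445815 [-0.11968711 -0.03999262 -3.10040807]
6 rows [ 59.37 217.96  -1.65] [-0.0013 -0.0017  0.0001]
[[0.3, 32.8, 18.5, -0.0, -0.0002, -0.0003], [0.3, 32.8, 18.5, -0.0, -0.0002, -0.0003], [0.3, 32.8, 18.5, -0.0, -0.0002, -0.0003], [0.3, 32.8, 18.5, -0.0, -0.0002, -0.0003], [0.3, 32.8, 18.5, -0.0, -0.0002, -0.0003], [0.3, 32.8, 18.5, -0.0, -0.0002, -0.0003]]
```

Force −3 N ≈ 0.3 kg: blank is held.

>>> step_arm([
  [0,33,18.5,0,0,0],
  [0,33,18.5,0,0,0],
  [0,33,18.5,0,0,0],
  [0,33,18.5,0,0,0],
  [0,33,18.5,0,0,0],
  [0,28,16,0,0,0],
  [0,0,0,0,0,0],
  [0,0,0,0,0,0],
])

```text
t: 9.28
eef_pos: [606.9, -40.4, 130.0]
tcp_rot: [2.583, 1.557, 2.83]
ft_force: [-0.0, 0.1, -2.4]
opening: 0.521
```

```bash
python3 - <<'E'
from h import *
s=shot('wrist','w5'); print(s['eef_pos'],toolT(s)[:3,:3])
a=cv2.imread('pics/w5_raw.png')[20:150,190:330]; cv2.imwrite('pics/w5c.png',cv2.resize(a,None,fx=4.5,fy=4.5,interpolation=2))
E
```

```text
[606.89007839 -40.38282132 130.00720702] [[-0.01358633 -0.24400429  0.96967898]
 [ 0.00437777  0.96974467  0.24408216]
 [-0.99989812  0.00756122 -0.01210708]]
```

View pics/w5c.png

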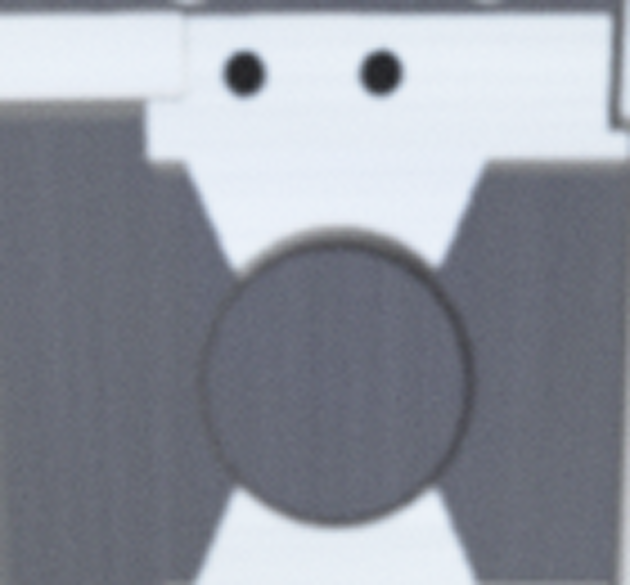

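View pics/w5.png

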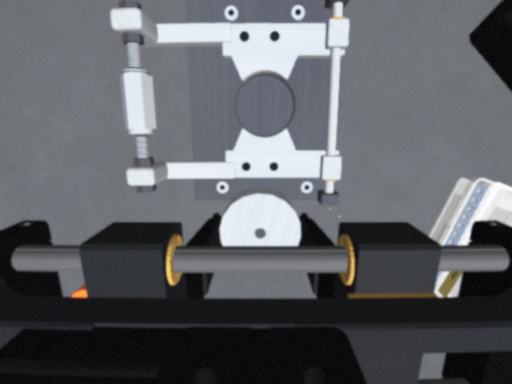

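```bash
cat > ring.py <<'E'
from h import *
from scipy.optimize import minimize
from scipy.ndimage import map_coordinates
def ring(f,guess,yaw=0.248):
    s=np.load(f'pics/{f}.npy',allow_pickle=True).item()
    g=cv2.cvtColor(cv2.imread(f'pics/{f}_raw.png'),cv2.COLOR_BGR2GRAY).astype(float)
    for lim in (0.60,0.68,0.74):
        th=np.linspace(0,2*np.pi,240,endpoint=False); th=th[abs(np.sin(th))<lim]+yaw
        def cost(p):
            pts=np.concatenate([np.c_[p[0]+r*np.cos(th),p[1]+r*np.sin(th),0*th+19.5] for r in (p[2]-.3,p[2],p[2]+.3)])
            uv=proj('wrist',pts,s); return map_coordinates(g,[uv[:,1],uv[:,0]],order=1).mean()
        best=min((minimize(cost,[guess[0]+a,guess[1]+b,26.2],method='Nelder-Mead',options=dict(initial_simplex=None,xatol=.01,fatol=.01)) for a in(-1.5,0,1.5) for b in (-1.5,0,1.5)),key=lambda r:r.fun)
        print(f,lim,best.x,best.fun)
if __name__=='__main__':
    ring('w5',(589.6,40.2)); ring('w1',(589.6,40.2))
    s=np.load('pics/w5.npy',allow_pickle=True).item()
    T=toolT(s); print('hole in tool at top plane(tool x~15):')
    # intersect hole ray with tool plane x=15
    K,D,P=cam('wrist',s); u=cv2.undistortPoints(np.array([[[260.5,233.]]]),K,D)[0,0]; H=env.get_calibration('wrist')['hand_eye']
    d=H[:3,:3]@[u[0],u[1],1]; o=H[:3,3]; print(o+d*(15-o[0])/d[0])
E
python3 ring.py
```

```text
w5 0.6 [589.10462908  40.01783301  26.01445459] 88.29315762370179
w5 0.68 [589.08378589  40.1321985   25.9933235 ] 88.41001656128913
w5 0.74 [589.05139515  40.38625025  25.92309254] 89.04401296572765Traceback (most recent call last):
  File "ring.py", line 15, in <module>
    ring('w5',(589.6,40.2)); ring('w1',(589.6,40.2))
                             ~~~~^^^^^^^^^^^^^^^^^^^
  File "ring.py", line 12, in ring
    best=min((minimize(cost,[guess[0]+a,guess[1]+b,26.2],method='Nelder-Mead',options=dict(initial_simplex=None,xatol=.01,fatol=.01)) for a in(-1.5,0,1.5) for b in (-1.5,0,1.5)),key=lambda r:r.fun)
  File "ring.py", line 12, in <genexpr>
    best=min((minimize(cost,[guess[0]+a,guess[1]+b,26.2],method='Nelder-Mead',options=dict(initial_simplex=None,xatol=.01,fatol=.01)) for a in(-1.5,0,1.5) for b in (-1.5,0,1.5)),key=lambda r:r.fun)
              ~~~~~~~~^^^^^^^^^^^^^^^^^^^^^^^^^^^^^^^^^^^^^^^^^^^^^^^^^^^^^^^^^^^^^^^^^^^^^^^^^^^^^^^^^^^^^^^^^^^^^^^^^^^^^^^^^^^^^^^
    res = _minimize_neldermead(fun, x0, args, callback, bounds=bounds,
                               **options)
    fxr = func(xr)
    fx = function(np.copy(x), *(wrapper_args + args))
  File "ring.py", line 11, in cost
    uv=proj('wrist',pts,s); return map_coordinates(g,[uv[:,1],uv[:,0]],order=1).mean()
  File "h.py", line 13, in proj
    K,D,P=cam(n,s); W=np.linalg.inv(P)
          ~~~^^^^^
  File "h.py", line 8, in cam
    c=env.get_calibration(n)
ValueError: time passes only in moves, steps and waits
```

```bash
python3 - <<'E'
import re
t=open('h.py').read()
t=t.replace("    c=env.get_calibration(n)\n","    c=calib(n)\n").replace("def cam(n","_c={}\ndef calib(n):\n    if n not in _c: _c[n]=env.get_calibration(n)\n    return _c[n]\ndef cam(n",1)
open('h.py','w').write(t)
E
sed -i 's/env.get_calibration/calib/' ring.py; python3 ring.py
```

```text
w5 0.6 [589.10462908  40.01783301  26.01445459] 88.29315762370179
w5 0.68 [589.08378589  40.1321985   25.9933235 ] 88.41001656128913
w5 0.74 [589.05139515  40.38625025  25.92309254] 89.04401296572765
w1 0.6 [588.91047446  40.38815356  25.97530978] 89.26764164250194
w1 0.68 [588.90839398  40.41070501  25.95980707] 89.31405971187503
w1 0.74 [588.84757874  40.70458399  25.88069905] 90.09628463623037
hole in tool at top plane(tool x~15):
[15.          0.68441241  0.20518731]
```

```bash
python3 - <<'E'
from h import *
rows([589.5,38.7,118],Rdown(0.248),n=3)
E
```

```text
3 rows [-17.36  79.19 -12.04] [-0.0045 -0.0136  0.0018]
[[4.2, 27.0, 0.9, -0.0006, -0.004, -0.0026], [4.1, 27.0, 0.9, -0.0006, -0.004, -0.0026], [4.1, 27.0, 0.9, -0.0006, -0.004, -0.0026]]
```

>>> step_arm([
  [2,27,1,0,-0.004,-0.002],
  [4,27,1,0,-0.004,-0.003],
  [4,22,1,0,-0.004,-0.002],
  [0,0,0,0,0,0],
  [0,0,0,0,0,0],
])

```text
t: 9.95
eef_pos: [590.3, 30.3, 119.2]
tcp_rot: [2.821, 1.57, 3.061]
ft_force: [0.3, -0.3, -3.3]
opening: 0.518
```

```bash
python3 - <<'E'
from h import *
s=env.state(); print(s['eef_pos'],s['ft_force'],s['opening'])
rows([589.5,38.7,90],Rdown(0.248),n=2)
E
```

```text
[590.33508744  30.26539863 119.19869129] [ 0.26955314 -0.27859299 -3.34093199] 0.5179651855784094
2 rows [ -0.84   8.43 -29.2 ] [-0.0001 -0.001   0.0086]
[[14.6, 4.2, 0.6, -0.0043, -0.0005, -0.0002], [14.6, 4.2, 0.6, -0.0043, -0.0005, -0.0002]]
```

>>> step_arm([
  [12,5,0.6,-0.004,-0.0005,0],
  [12,3.5,0.6,-0.004,0,0],
  [0,0,0,0,0,0],
  [0,0,0,0,0,0],
])

```text
t: 10.45
eef_pos: [589.6, 37.4, 92.9]
tcp_rot: [2.808, 1.569, 3.053]
ft_force: [0.9, 0.2, -3.7]
opening: 0.517
```

```bash
python3 - <<'E'
from h import *
s=env.state(); print(s['eef_pos'],s['ft_force'],s['opening'])
rows([589.5,38.7,70],Rdown(0.248),n=2)
E
```

```text
[589.57315392  37.39839396  92.89679881] [ 0.88114909  0.22052079 -3.73652151] 0.5171214417223858
2 rows [ -0.07   1.3  -22.9 ] [-0.0001 -0.0013  0.0023]
[[11.4, 0.6, 0.1, -0.0011, -0.0006, -0.0002], [11.4, 0.6, 0.1, -0.0011, -0.0006, -0.0002]]
```

>>> step_arm([
  [11,0.6,0,-0.001,-0.0006,0],
  [9,0.6,0,-0.001,-0.0006,0],
  [0,0,0,0,0,0],
  [0,0,0,0,0,0],
])

```text
t: 10.95
eef_pos: [589.4, 38.6, 71.6]
tcp_rot: [0.806, 1.57, 1.054]
ft_force: [-0.1, 0.5, -2.7]
opening: 0.515
```

```bash
python3 - <<'E'
from h import *
s=env.state(); print(s['eef_pos'],s['ft_force'],s['opening'])
rows([589.5,38.7,60],Rdown(0.248),n=2)
shot('side','d6',crop=(215,175,305,235),k=8);shot('wrist','w6')
E
```

```text
[589.38332312  38.56330478  71.56042478] [-0.10364758  0.52430681 -2.72514221] 0.5145281059383651
2 rows [  0.12   0.14 -11.56] [-0.0004  0.0002  0.0002]
[[5.8, 0.1, 0.1, -0.0001, 0.0002, -0.0002], [5.8, 0.1, 0.1, -0.0001, 0.0002, -0.0002]]
```

View pics/d6.png

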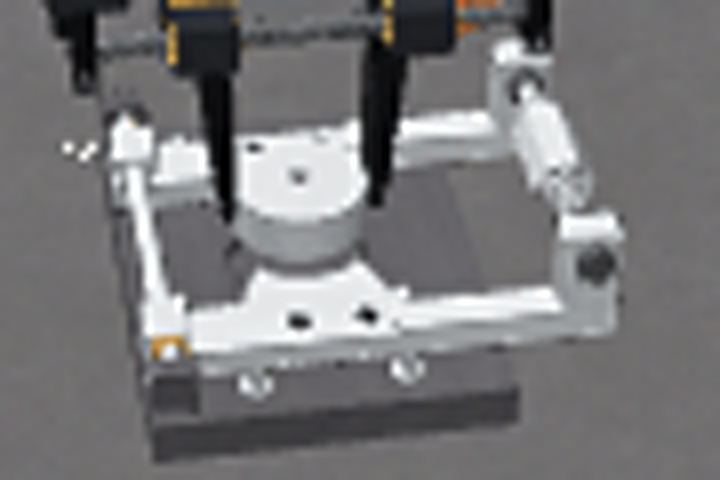

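View pics/w6.png

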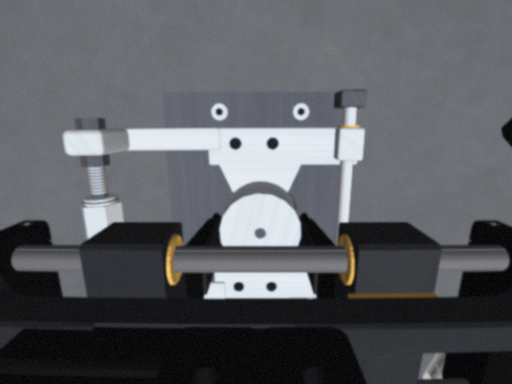

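Well placed over the cavity; descend carefully.

>>> step_arm([
  [5,0,0,0,0,0],
  [4,0,0,0,0,0],
  [3,0,0,0,0,0],
  [0,0,0,0,0,0],
])

```text
t: 11.55
eef_pos: [589.5, 38.5, 59.2]
tcp_rot: [0.105, 1.57, 0.353]
ft_force: [-0.2, -0.1, -2.8]
opening: 0.52
```

```bash
python3 - <<'E'
from h import *
s=env.state(); print(s['eef_pos'],s['ft_force'],s['moment'])
rows([589.5,38.7,55],Rdown(0.248),n=1)
E
```

```text
[589.53206502  38.515228    59.15141604] [-0.23770939 -0.12736802 -2.83884494] [-0.08101691  0.04644703  0.00792114]
1 rows [-0.03  0.18 -4.15] [-0.0004  0.001   0.0003]
[[4.2, 0.2, 0.0, -0.0003, 0.001, -0.0001]]
```

>>> step_arm([
  [2,0,0,0,0,0],
  [2,0,0,0,0,0],
  [1.5,0,0,0,0,0],
  [1,0,0,0,0,0],
])

```text
t: 12.05
eef_pos: [589.6, 38.5, 52.4]
tcp_rot: [0.024, 1.569, 0.272]
ft_force: [-0.5, -0.5, -3.3]
opening: 0.516
```

```bash
python3 - <<'E'
from h import *
s=env.state(); print(s['eef_pos'],s['ft_force'],s['moment'])
rows([589.5,38.7,49],Rdown(0.248),n=1)
E
```

```text
[589.63779975  38.53407248  52.36927083] [-0.50216938 -0.51899962 -3.30934067] [-0.10045708  0.02118294 -0.03703679]
1 rows [-0.14  0.17 -3.37] [-0.0004  0.0013  0.0003]
[[3.4, 0.2, -0.1, -0.0003, 0.0013, -0.0]]
```

Bottom now ~17.5 mm, below the rim, with no contact force: it is entering.

>>> step_arm([
  [1.5,0,0,0,0,0],
  [1,0,0,0,0,0],
  [1,0,0,0,0,0],
  [0,0,0,0,0,0],
])

```text
t: 12.55
eef_pos: [589.7, 38.6, 49.0]
tcp_rot: [-0.039, 1.569, 0.209]
ft_force: [-1.2, -0.1, -1.6]
opening: 0.518
```

```bash
python3 - <<'E'
from h import *
s=env.state(); print(s['eef_pos'],s['ft_force'],s['moment'],s['opening'])
E
```

```text
[589.6894986   38.55391882  48.95944787] [-1.15256075 -0.05910098 -1.55622602] [-0.03977574  0.16097957  0.00305804] 0.518020843305879
```

Seated height reached (48.96 expected). Small press check, then release.

>>> step_arm([
  [0.7,0,0,0,0,0],
  [0,0,0,0,0,0],
])

```text
t: 12.8
eef_pos: [589.7, 38.6, 49.0]
tcp_rot: [-0.11, 1.569, 0.137]
ft_force: [-0.1, 0.4, -3.7]
opening: 0.519
```

>>> step_arm([
  [0,0,0,0,0,0],
  [0,0,0,0,0,0],
  [0,0,0,0,0,0],
], grip=62)

```text
t: 13.18
eef_pos: [590.3, 38.5, 49.2]
tcp_rot: [-0.184, 1.568, 0.064]
ft_force: [0.4, -0.4, -0.6]
opening: 0.647
```

```bash
python3 - <<'E'
from h import *
s=env.state(); print(s['eef_pos'],s['ft_force'],s['moment'],s['opening']*95.1)
E
```

```text
[590.26097754  38.52804894  49.20435194] [ 0.35774172 -0.37369649 -0.55071444] [-0.06497295  0.00533766 -0.00078507] 61.54558858368801
```

>>> step_arm([
  [-6,0,0,0,0,0],
  [-20,0,0,0,0,0],
  [-30,0,0,0,0,0],
  [-20,-25,0,0,0,0],
  [0,-35,0,0,0,0],
  [0,-20,0,0,0,0],
  [0,0,0,0,0,0],
  [0,0,0,0,0,0],
])

```text
t: 14.18
eef_pos: [610.0, -40.0, 129.6]
tcp_rot: [-0.194, 1.567, 0.055]
ft_force: [-0.4, 1.1, -0.1]
opening: 0.651
```

```bash
python3 - <<'E'
from h import *
s=shot('wrist','w7'); print(s['eef_pos'])
a=cv2.imread('pics/w7_raw.png')[10:220,90:370]; cv2.imwrite('pics/w7c.png',cv2.resize(a,None,fx=2.8,fy=2.8,interpolation=2))
shot('side','d7',crop=(215,175,305,235),k=8)
E
```

```text
[609.95093999 -39.96941107 129.56122844]
```

View pics/w7c.png

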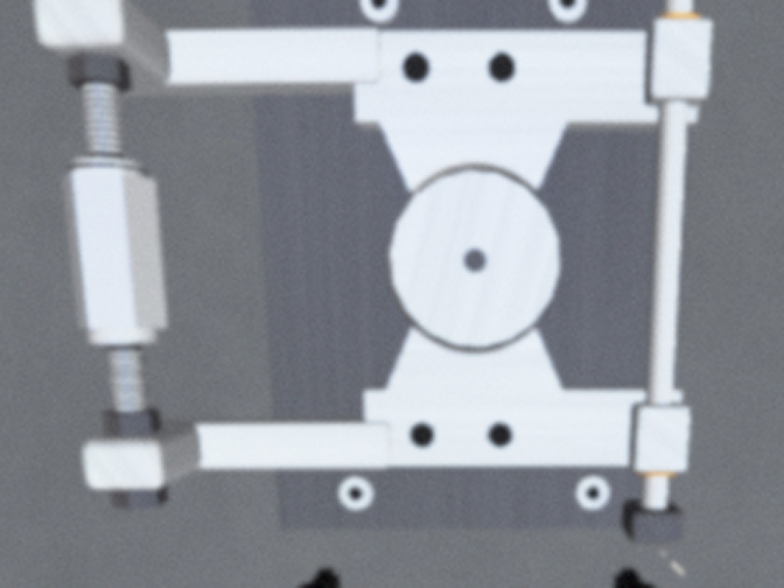

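View pics/d7.png

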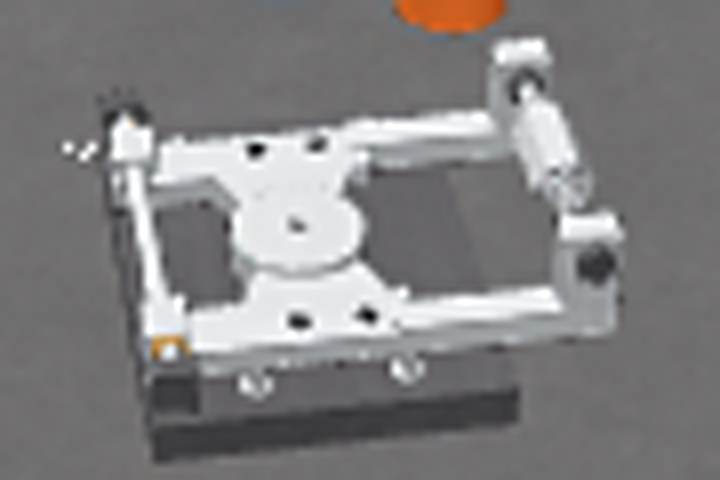

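```bash
cat >> h.py <<'E'
S=np.array([497.2,16.6,56.]); YAW=0.248
def spose(tau,back=6.):
    M=Rdown(YAW,tau); return S-back*M[:,0],M
E
python3 - <<'E'
from h import *
rows(*spose(-0.464,80),n=6)
E
```

```text
6 rows [-147.53   47.56   -2.03] [ 0.114  -0.4459 -0.0011]
[[0.2, 13.7, -21.9, 0.0002, -0.0767, 0.0001], [-1.4, 13.7, -21.8, 0.0002, -0.0767, 0.0001], [-3.1, 13.7, -21.7, 0.0002, -0.0767, 0.0001], [-4.7, 13.7, -21.4, 0.0002, -0.0767, 0.0001], [-6.4, 13.7, -20.9, 0.0002, -0.0767, 0.0001], [-8.0, 13.7, -20.4, 0.0002, -0.0767, 0.0001]]
```

>>> step_arm([
  [0,13.7,-22,0,-0.0767,0],
  [-1.5,13.7,-22,0,-0.0767,0],
  [-3,13.7,-22,0,-0.0767,0],
  [-5,13.7,-21.5,0,-0.0767,0],
  [-6.5,13.7,-21,0,-0.0767,0],
  [-8,11,-19,0,-0.0767,0],
  [0,0,0,0,0,0],
  [0,0,0,0,0,0],
], grip=42)

```text
t: 15.28
eef_pos: [484.0, 9.2, 128.2]
tcp_rot: [0.044, 1.162, 0.305]
ft_force: [0.6, 0.8, 0.3]
opening: 0.44
```

```bash
python3 - <<'E'
from h import *
s=shot('wrist','w8',k=1.5); print(s['eef_pos'],s['ft_force'],s['moment'],s['opening']*95.1,s['joints'])
rows(*spose(-0.464,80),n=1)
rows(*spose(-0.464,6),n=3)
E
```

```text
[483.97819286   9.17406068 128.1532943 ] [0.62120552 0.83769859 0.30306049] [-0.15894038  0.25144952  0.04829547] 41.86770517377676 [-0.22143905  0.40034091  2.24824244  0.98975189  0.24148405 -1.4218231 ]
1 rows [-21.47  -1.39  -0.57] [-0.0031 -0.0579 -0.0171]
[[-7.8, 4.3, -19.6, 0.0076, -0.0554, -0.023]]
3 rows [ 10.64   6.74 -66.74] [-0.0031 -0.0579 -0.0171]
[[22.0, 0.8, -5.2, 0.0025, -0.0185, -0.0077], [21.9, 1.0, -5.6, 0.0025, -0.0185, -0.0077], [21.8, 1.2, -6.0, 0.0025, -0.0185, -0.0077]]
```

View pics/w8.png

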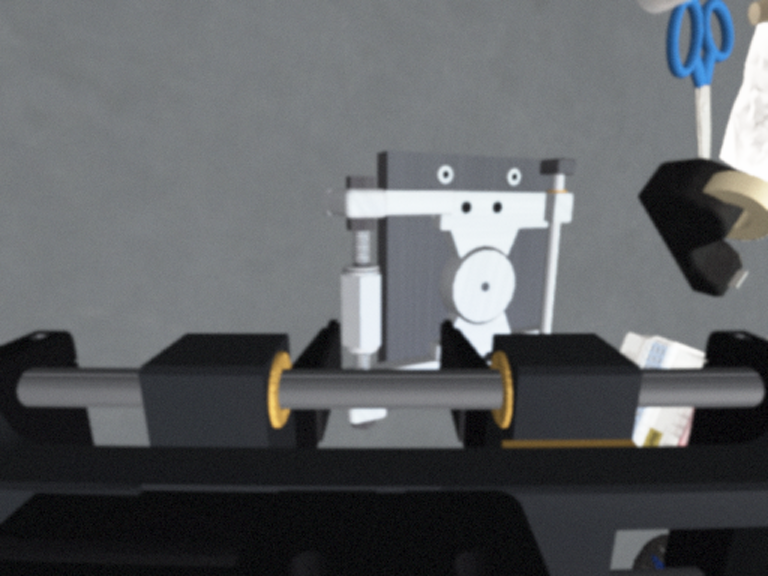

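>>> step_arm([
  [-2,2,-7,0.002,-0.018,-0.007],
  [-2,1,-6,0.002,-0.018,-0.007],
  [-2,1,-6,0.002,-0.018,-0.007],
  [0,0,0,0,0,0],
])

```text
t: 15.82
eef_pos: [465.7, 8.2, 125.8]
tcp_rot: [0.001, 1.107, 0.252]
ft_force: [0.5, -0.4, 0.3]
opening: 0.44
```

```bash
python3 - <<'E'
from h import *
s=env.state(); print(s['eef_pos'],s['joints'])
rows(*spose(-0.464,80),n=1)
rows(*spose(-0.464,6),n=4)
E
```

```text
[465.67418963   8.16744947 125.81428401] [-0.23854504  0.39145613  2.3274731   1.53733359  0.21264078 -1.98133416]
1 rows [-3.18 -0.36  1.73] [-0.0005 -0.0003 -0.0033]
[[-3.0, 0.4, -2.1, 0.0027, -0.0002, -0.002]]
4 rows [ 28.92   7.77 -64.45] [-0.0005 -0.0003 -0.0033]
[[17.8, 0.1, -0.5, 0.0007, -0.0, -0.0005], [17.8, 0.1, -0.5, 0.0007, -0.0, -0.0005], [17.8, 0.1, -0.5, 0.0007, -0.0, -0.0005], [17.8, 0.1, -0.5, 0.0007, -0.0, -0.0005]]
```

>>> step_arm([
  [14,0,-1,0.001,0,0],
  [14,0,-0.5,0.001,0,0],
  [10,0,-0.5,0,0,0],
  [0,0,0,0,0,0],
])

```text
t: 16.32
eef_pos: [484.1, 12.6, 90.6]
tcp_rot: [0.008, 1.106, 0.258]
ft_force: [-1.3, 0.8, 0.7]
opening: 0.439
```

```bash
python3 - <<'E'
from h import *
s=shot('wrist','w9',k=1.5); print(s['eef_pos'],s['joints'])
rows(*spose(-0.464,6),n=2)
E
```

```text
[484.07255096  12.61712615  90.55516885] [-0.21706631  0.49292617  2.31510094  1.96047419  0.22376644 -2.39294694]
2 rows [ 10.6    3.37 -29.53] [-0.0034  0.0008 -0.0035]
[[15.7, 0.3, -1.7, 0.0009, 0.0008, -0.0021], [15.7, 0.3, -1.7, 0.0009, 0.0008, -0.0021]]
```

View pics/w9.png

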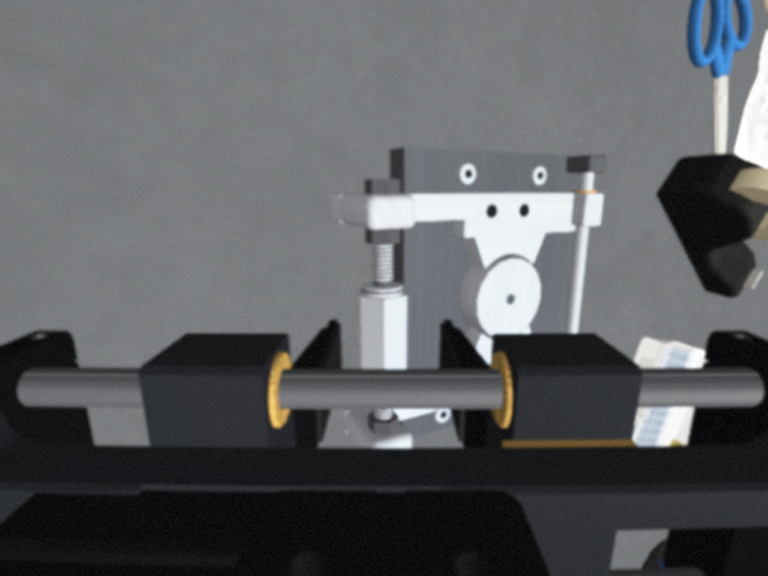

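```bash
python3 - <<'E'
import cv2
a=cv2.imread('pics/w9_raw.png')
g=cv2.cvtColor(a,cv2.COLOR_BGR2GRAY)
for r in (208,216,224,232): print(r,g[r,234:278].tolist())
cv2.imwrite('pics/w9c.png',cv2.resize(a[180:250,215:300],None,fx=8,fy=8,interpolation=2))
E
```

```text
208 [123, 123, 122, 121, 122, 135, 153, 169, 176, 176, 176, 178, 175, 177, 178, 177, 175, 178, 179, 177, 177, 195, 220, 236, 238, 238, 238, 239, 240, 239, 239, 240, 239, 240, 239, 235, 221, 183, 137, 122, 114, 113, 111, 113]
216 [123, 125, 126, 121, 125, 132, 150, 167, 172, 178, 179, 177, 175, 176, 177, 176, 179, 178, 174, 176, 180, 194, 222, 235, 238, 240, 239, 240, 239, 239, 238, 239, 240, 238, 239, 235, 214, 175, 133, 119, 113, 114, 110, 114]
224 [127, 124, 121, 120, 128, 132, 152, 164, 175, 176, 174, 181, 175, 179, 176, 179, 179, 177, 179, 176, 181, 194, 223, 236, 239, 239, 240, 240, 240, 239, 239, 241, 240, 239, 239, 235, 215, 168, 130, 116, 116, 112, 112, 115]
232 [126, 126, 127, 126, 127, 131, 143, 161, 175, 175, 178, 180, 177, 179, 179, 180, 178, 180, 178, 179, 179, 195, 219, 235, 239, 240, 239, 240, 241, 241, 239, 240, 239, 240, 238, 233, 215, 171, 130, 117, 115, 113, 117, 114]
```

View pics/w9c.png

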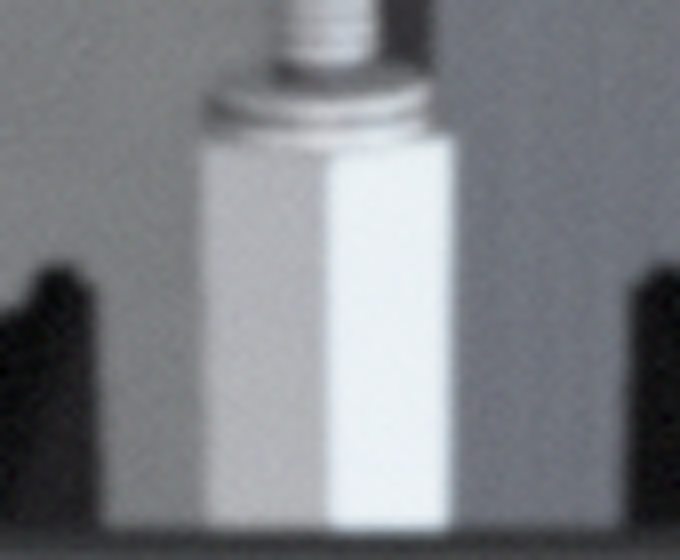

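```bash
python3 - <<'E'
from h import *
rows(*spose(-0.42,15),n=3)
E
```

```text
3 rows [  7.27   2.53 -21.2 ] [-0.0143  0.0435 -0.0034]
[[7.5, 0.2, -0.9, 0.0006, 0.0152, -0.0014], [7.5, 0.2, -0.8, 0.0006, 0.0152, -0.0014], [7.5, 0.2, -0.7, 0.0006, 0.0152, -0.0014]]
```

>>> step_arm([
  [7,0,-1,0.0005,0.015,-0.001],
  [7,0,-1,0.0005,0.015,-0.001],
  [6,0,-0.5,0.0005,0.012,-0.001],
  [0,0,0,0,0,0],
])

```text
t: 16.88
eef_pos: [491.3, 14.4, 71.3]
tcp_rot: [0.002, 1.149, 0.25]
ft_force: [0.2, 0.3, 0.6]
opening: 0.443
```

```bash
python3 - <<'E'
from h import *
s=shot('wrist','w10',crop=(180,150,340,250),k=5); print(s['eef_pos'],s['joints'],s['ft_force'],s['moment'])
rows(*spose(-0.42,15),n=1)
E
```

```text
[491.29461777  14.35991894  71.32003501] [-0.19539779  0.53830793  2.2864046   1.93232535  0.18984932 -2.3479316 ] [0.2197443  0.27173442 0.58611814] [-0.11659241  0.29988668 -0.01656044]
1 rows [ 0.1   0.75 -1.78] [-0.0011  0.0018 -0.0009]
[[1.7, 0.7, -0.5, 0.0006, 0.0021, -0.0009]]
```

View pics/w10.png

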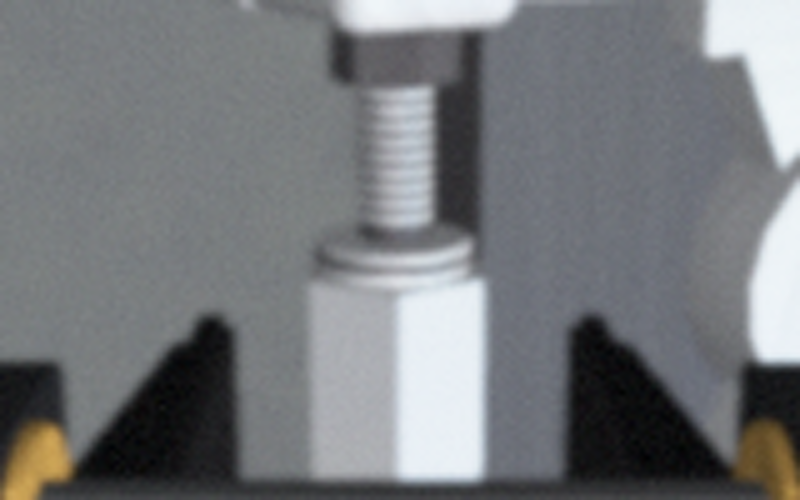

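>>> step_arm([
  [1,0.5,-0.5,0,0,0],
  [0,0,0,0,0,0],
  [0,0,0,0,0,0],
  [0,0,0,0,0,0],
], grip=5)

```text
t: 17.42
eef_pos: [490.8, 14.8, 70.5]
tcp_rot: [0.001, 1.149, 0.25]
ft_force: [1.8, 0.2, -2.3]
opening: 0.206
```

```bash
cat > st.py <<'E'
from h import *
def tau_now(s):
    M=toolT(s)[:3,:3]; B=Rdown(YAW); w=R.from_matrix(M@B.T).as_rotvec(); y=B[:,1]; return w@y, w-(w@y)*y
def rep(t2=None,back=15,n=5):
    s=env.state(); M=toolT(s)[:3,:3]; y=Rdown(YAW)[:,1]
    t,r=tau_now(s)
    print('t',s['t'],'tau %.3f'%t,'off',r.round(3),'open %.2f'%(s['opening']*95.1),'F',s['ft_force'].round(1),'M.y %.3f'%(s['moment']@y),s['moment'].round(3))
    c=s['eef_pos']+M[:,0]*back-S; B=Rdown(YAW); print('axis err die x %.2f y %.2f z %.2f'%(c@B[:,2],c@y,c[2]),'q',s['joints'].round(2))
    if t2 is not None:
        p=s['eef_pos'];A=M; out=[]
        for i in range(n):
            ti=t+(t2-t)*(i+1)/n; q,N=spose(ti,back); d=A.T@(q-p); w=A.T@R.from_matrix(N@A.T).as_rotvec()
            out.append([round(float(v),1) for v in d]+[round(float(v),3) for v in w]); p,A=q,N
        print(out)
if __name__=='__main__':
    import sys; a=sys.argv[1:]; rep(*( [float(a[0]),float(a[1]),int(a[2])] if len(a)==3 else []))
E
python3 st.py 0.1 15 6
```

```text
t 17.425 tau -0.422 off [0.001 0.    0.001] open 19.62 F [ 1.8  0.2 -2.3] M.y 0.392 [-0.153  0.365 -0.011]
axis err die x -0.53 y -0.14 z 0.82 q [-0.19  0.54  2.29  1.95  0.19 -2.37]
[[1.0, 0.1, 1.5, 0.001, 0.087, -0.001], [0.1, 0.0, 1.3, 0.0, 0.087, 0.0], [0.1, -0.0, 1.3, -0.0, 0.087, -0.0], [0.1, -0.0, 1.3, 0.0, 0.087, -0.0], [0.1, 0.0, 1.3, 0.0, 0.087, -0.0], [0.1, 0.0, 1.3, -0.0, 0.087, -0.0]]
```

>>> step_arm([
  [0.1,0,0.8,0,0.05,0],
  [0.1,0,0.8,0,0.05,0],
  [0.1,0,0.8,0,0.05,0],
  [0.1,0,0.8,0,0.05,0],
])

```text
t: 17.92
eef_pos: [492.5, 15.3, 71.0]
tcp_rot: [0.032, 1.262, 0.279]
ft_force: [-3.8, -10.8, 0.6]
opening: 0.206
```

```bash
python3 st.py 0.1 15 4
```

```text
t 17.925 tau -0.309 off [ 0.009  0.002 -0.001] open 19.62 F [ -3.8 -10.8   0.6] M.y 1.110 [-1.91   0.661 -0.323]
axis err die x -0.35 y 0.09 z 0.72 q [-0.17  0.53  2.22  0.87  0.17 -1.26]
[[0.9, 0.1, 1.6, -0.002, 0.102, -0.01], [0.1, 0.0, 1.5, -0.0, 0.102, 0.0], [0.1, 0.0, 1.5, 0.0, 0.102, -0.0], [0.1, -0.0, 1.5, -0.0, 0.102, 0.0]]
```

>>> step_arm([
  [0.1,0,0.9,0,0.06,-0.005],
  [0.1,0,0.9,0,0.06,-0.005],
  [0.1,0,1,0,0.07,0],
  [0.1,0,1.1,0,0.08,0],
  [0.1,0,1.1,0,0.08,0],
])

```text
t: 18.55
eef_pos: [497.3, 16.4, 71.9]
tcp_rot: [3.019, 1.55, -3.018]
ft_force: [3.4, 12.1, -14.5]
opening: 0.206
```

```bash
python3 st.py 0.65 15 7
```

```text
t 18.55 tau 0.021 off [ 0.003  0.001 -0.001] open 19.60 F [  3.4  12.1 -14.5] M.y -1.499 [ 2.15  -1.001  0.217]
axis err die x -0.26 y -0.14 z 0.92 q [-0.1   0.57  2.01 -0.01  0.58 -0.34]
[[1.0, 0.2, 1.6, -0.001, 0.09, -0.003], [0.1, 0.0, 1.3, -0.0, 0.09, -0.0], [0.1, 0.0, 1.3, -0.0, 0.09, 0.0], [0.1, -0.0, 1.3, 0.0, 0.09, 0.0], [0.1, -0.0, 1.3, -0.0, 0.09, -0.0], [0.1, -0.0, 1.3, -0.0, 0.09, -0.0], [0.1, 0.0, 1.3, 0.0, 0.09, -0.0]]
```

>>> step_arm([
  [0.1,0,1.3,0,0.08,0],
  [0.1,0,1.3,0,0.08,0],
  [0.1,0,1.3,0,0.08,0],
  [0.1,0,1.3,0,0.08,0],
  [0.1,0,1.3,0,0.08,0],
  [0.1,0,1.3,0,0.08,0],
  [0,0,0,0,0.05,0],
  [0,0,0,0,0,0],
])

```text
t: 19.55
eef_pos: [505.2, 18.6, 69.3]
tcp_rot: [3.139, 1.003, -2.894]
ft_force: [0.0, -1.8, 5.4]
opening: 0.211
```

```bash
python3 st.py 0.65 15 2; python3 - <<'E'
from h import *
shot('side','d11',crop=(215,165,315,240),k=7)
shot('wrist','w11')
E
```

```text
t 19.55 tau 0.568 off [0.001 0.    0.002] open 20.10 F [ 0.  -1.8  5.4] M.y 0.369 [-0.017  0.377  0.172]
axis err die x 0.21 y -0.01 z 0.66 q [-0.02  0.76  1.69 -0.15  1.24 -0.18]
[[0.7, 0.0, 0.8, 0.002, 0.041, -0.0], [0.0, 0.0, 0.6, 0.0, 0.041, -0.0]]
```

View pics/d11.png

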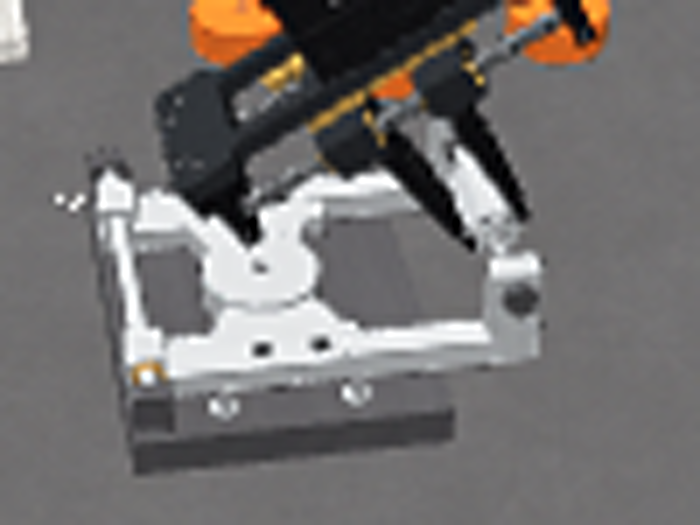

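View pics/w11.png

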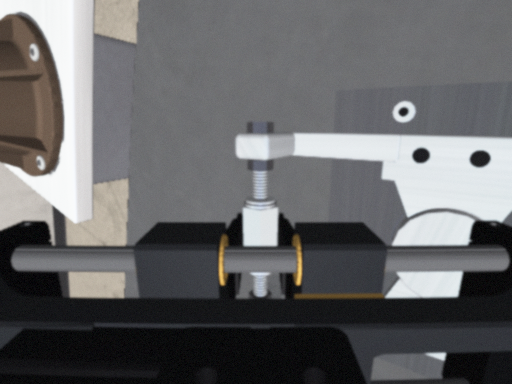

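>>> step_arm([
  [0.1,0,0.8,0,0.05,0],
  [0.1,0,0.7,0,0.05,0],
  [0,0,0.2,0,0.02,0],
  [0,0,0,0,0,0],
])

```text
t: 20.15
eef_pos: [506.7, 19.0, 68.3]
tcp_rot: [3.139, 0.887, -2.895]
ft_force: [0.8, 0.3, 0.9]
opening: 0.207
```

```bash
python3 st.py
```

```text
t 20.15 tau 0.684 off [0.001 0.    0.001] open 19.64 F [0.8 0.3 0.9] M.y -0.315 [ 0.13  -0.292  0.062]
axis err die x 0.26 y -0.03 z 0.66 q [-0.01  0.81  1.63 -0.17  1.37 -0.17]
```

>>> step_arm([
  [0,0,0,0,0,0],
  [0,0,0,0,0,0],
  [0,0,0,0,0,0],
], grip=42)

```text
t: 20.52
eef_pos: [506.1, 18.8, 68.5]
tcp_rot: [3.139, 0.888, -2.895]
ft_force: [0.4, 0.4, 0.3]
opening: 0.425
```

```bash
python3 st.py -0.05 15 6
```

```text
t 20.525 tau 0.683 off [0.001 0.    0.001] open 40.41 F [0.4 0.4 0.3] M.y -0.248 [-0.019 -0.26  -0.013]
axis err die x -0.31 y -0.02 z 0.87 q [-0.01  0.81  1.63 -0.17  1.37 -0.17]
[[0.6, 0.0, -1.0, 0.001, -0.122, -0.001], [0.1, -0.0, -1.8, 0.0, -0.122, 0.0], [0.1, 0.0, -1.8, 0.0, -0.122, -0.0], [0.1, 0.0, -1.8, -0.0, -0.122, 0.0], [0.1, -0.0, -1.8, 0.0, -0.122, 0.0], [0.1, 0.0, -1.8, -0.0, -0.122, -0.0]]
```

>>> step_arm([
  [0.3,0,-1.5,0,-0.12,0],
  [0.1,0,-1.8,0,-0.12,0],
  [0.1,0,-1.8,0,-0.12,0],
  [0.1,0,-1.8,0,-0.12,0],
  [0.1,0,-1.8,0,-0.12,0],
  [0.1,0,-1.5,0,-0.1,0],
  [0,0,0,0,0,0],
])

```text
t: 21.4
eef_pos: [496.2, 16.2, 72.2]
tcp_rot: [-0.012, 1.531, 0.236]
ft_force: [0.3, -0.6, -0.8]
opening: 0.44
```

```bash
python3 st.py -0.365 15 6
```

```text
t 21.4 tau -0.039 off [-0. -0. -0.] open 41.80 F [ 0.3 -0.6 -0.8] M.y 0.049 [-0.099  0.025  0.014]
axis err die x -0.45 y -0.18 z 1.19 q [-0.11  0.56  2.05  0.03  0.5  -0.38]
[[1.2, 0.2, -0.4, -0.0, -0.054, 0.0], [0.0, -0.0, -0.8, -0.0, -0.054, -0.0], [0.0, -0.0, -0.8, -0.0, -0.054, 0.0], [0.0, 0.0, -0.8, 0.0, -0.054, 0.0], [0.0, 0.0, -0.8, 0.0, -0.054, -0.0], [0.0, 0.0, -0.8, -0.0, -0.054, 0.0]]
```

>>> step_arm([
  [0.5,0.2,-0.5,0,-0.055,0],
  [0.3,0,-0.8,0,-0.055,0],
  [0.2,0,-0.8,0,-0.055,0],
  [0,0,-0.8,0,-0.055,0],
  [0,0,-0.8,0,-0.055,0],
  [0,0,-0.7,0,-0.045,0],
  [0,0,0,0,0,0],
])

```text
t: 22.28
eef_pos: [497.8, 19.8, 70.5]
tcp_rot: [0.045, 1.238, 0.297]
ft_force: [0.1, -0.4, -1.3]
opening: 0.441
```

```bash
python3 st.py -0.365 15 1; python3 - <<'E'
from h import *
shot('wrist','w12',crop=(180,150,340,250),k=5)
E
```

```text
t 22.275 tau -0.333 off [0.015 0.004 0.004] open 41.94 F [ 0.1 -0.4 -1.3] M.y 0.241 [-0.055  0.235  0.035]
axis err die x 6.27 y 3.24 z 0.36 q [-0.17  0.54  2.22  1.04  0.17 -1.43]
[[-1.8, -3.0, -6.5, 0.001, -0.032, -0.016]]
```

View pics/w12.png

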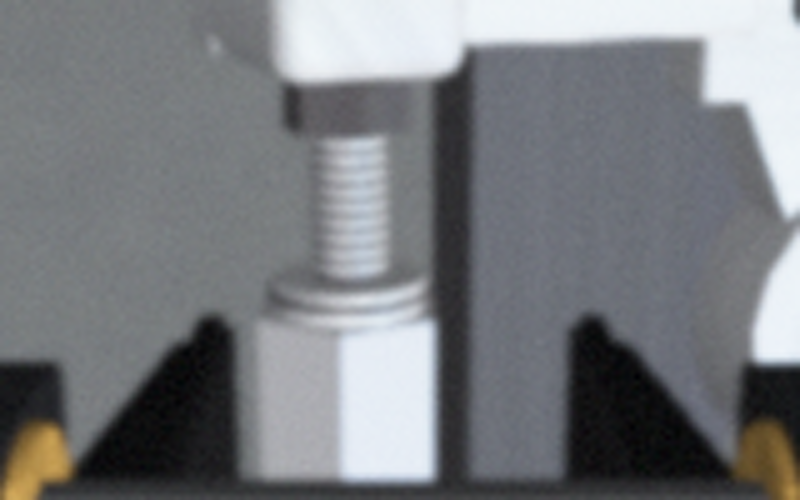

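>>> step_arm([
  [-0.5,-1.5,-3,0,-0.015,-0.008],
  [-0.5,-1.5,-2.5,0,-0.012,-0.008],
  [0,0,-1,0,-0.005,0],
  [0,0,0,0,0,0],
])

```text
t: 22.82
eef_pos: [495.4, 16.9, 69.6]
tcp_rot: [0.01, 1.204, 0.262]
ft_force: [0.9, 0.5, -0.3]
opening: 0.442
```

```bash
python3 st.py -0.365 15 1
```

```text
t 22.825 tau -0.367 off [0.004 0.001 0.004] open 42.00 F [ 0.9  0.5 -0.3] M.y 0.232 [-0.107  0.213  0.014]
axis err die x 3.74 y 0.82 z -0.38 q [-0.18  0.54  2.25  1.43  0.15 -1.83]
[[-1.7, -0.7, -3.3, 0.003, 0.002, -0.005]]
```

>>> step_arm([
  [-1,-0.5,-2,0.001,0,-0.003],
  [-0.5,-0.3,-1.5,0.001,0,-0.002],
  [0,0,0,0,0,0],
])

```text
t: 23.2
eef_pos: [492.5, 15.5, 69.9]
tcp_rot: [0.001, 1.203, 0.251]
ft_force: [0.1, -0.5, -0.3]
opening: 0.443
```

```bash
python3 st.py -0.365 15 1
```

```text
t 23.2 tau -0.368 off [0.001 0.    0.002] open 42.15 F [ 0.1 -0.5 -0.3] M.y 0.277 [-0.177  0.241 -0.031]
axis err die x 0.56 y 0.16 z -0.08 q [-0.18  0.54  2.25  1.47  0.15 -1.88]
[[-0.3, -0.1, -0.5, 0.002, 0.003, -0.001]]
```

Aligned; grip and start stroke 2.

>>> step_arm([
  [0,0,-0.5,0,0,0],
  [0,0,0,0,0,0],
  [0,0,0,0,0,0],
  [0,0,0,0,0,0],
], grip=5)

```text
t: 23.7
eef_pos: [491.9, 15.4, 69.7]
tcp_rot: [0.001, 1.203, 0.251]
ft_force: [0.4, -1.0, 0.5]
opening: 0.21
```

```bash
python3 st.py
```

```text
t 23.7 tau -0.367 off [0.001 0.    0.002] open 19.94 F [ 0.4 -1.   0.5] M.y 0.240 [-0.093  0.224 -0.096]
axis err die x -0.07 y 0.16 z -0.30 q [-0.18  0.54  2.25  1.48  0.15 -1.88]
```

>>> step_arm([
  [0,0,0.8,0,0.05,0],
  [0,0,0.8,0,0.05,0],
  [0,0,0.8,0,0.05,0],
  [0,0,0.8,0,0.05,0],
])

```text
t: 24.2
eef_pos: [493.7, 15.3, 70.3]
tcp_rot: [0.025, 1.34, 0.273]
ft_force: [10.6, 35.3, -4.1]
opening: 0.212
```

```bash
python3 st.py
```

```text
t 24.2 tau -0.230 off [ 0.006  0.001 -0.   ] open 20.17 F [10.6 35.3 -4.1] M.y -3.276 [ 5.992 -1.862  1.387]
axis err die x -0.30 y -0.35 z -0.26 q [-0.15  0.54  2.17  0.4   0.24 -0.77]
```

```bash
cat >> st.py <<'E'
    s=env.state(); M=toolT(s)[:3,:3]; t,_=tau_now(s)
    for L in (.17,.175): 
        m=s['moment']-np.cross(L*M[:,0],s['ft_force']); print('L',L,'Ms.y-base %.3f'%(m@Rdown(YAW)[:,1]-(0.07-0.5*np.sin(t))), (M.T@m).round(2))
E
python3 st.py -0.1 15 2
```

```text
t 24.2 tau -0.230 off [ 0.006  0.001 -0.   ] open 20.17 F [10.6 35.3 -4.1] M.y -3.276 [ 5.992 -1.862  1.387]
axis err die x -0.30 y -0.35 z -0.26 q [-0.15  0.54  2.17  0.4   0.24 -0.77]
[[-0.2, 0.4, 1.3, -0.001, 0.065, -0.006], [0.0, -0.0, 1.0, 0.0, 0.065, 0.0]]
L 0.17 Ms.y-base -0.476 [-0.15 -0.29  0.17]
L 0.175 Ms.y-base -0.388 [-0.15 -0.2   0.01]
```

>>> step_arm([
  [0,0.2,0.4,0,0.02,0],
  [0,0,0.4,0,0.02,0],
  [0,0,0.4,0,0.02,0],
  [0,0,0,0,0,0],
])

```text
t: 24.7
eef_pos: [494.6, 16.0, 70.5]
tcp_rot: [0.031, 1.404, 0.281]
ft_force: [-0.9, -0.5, 0.6]
opening: 0.204
```

```bash
python3 st.py -0.1 15 2
```

```text
t 24.7 tau -0.167 off [0.005 0.001 0.002] open 19.42 F [-0.9 -0.5  0.6] M.y 0.246 [-0.319  0.173  0.043]
axis err die x -0.14 y 0.09 z -0.29 q [-0.14  0.54  2.13  0.21  0.33 -0.58]
[[-0.3, -0.0, 0.7, 0.001, 0.033, -0.005], [0.0, -0.0, 0.5, 0.0, 0.033, -0.0]]
L 0.17 Ms.y-base -0.049 [-0.08  0.1  -0.21]
L 0.175 Ms.y-base -0.053 [-0.08  0.1  -0.21]
```

>>> step_arm([
  [0,0,0.5,0,0.04,-0.002],
  [0,0,0.6,0,0.04,-0.002],
  [0,0,0.6,0,0.04,0],
  [0,0,0.6,0,0.04,0],
  [0,0,0.6,0,0.04,0],
])

```text
t: 25.32
eef_pos: [497.5, 16.7, 70.7]
tcp_rot: [3.093, 1.535, -2.941]
ft_force: [-0.5, 1.0, -1.6]
opening: 0.209
```

```bash
python3 st.py
```

```text
t 25.325 tau 0.036 off [0.002 0.    0.002] open 19.91 F [-0.5  1.  -1.6] M.y -0.196 [ 0.042 -0.192  0.082]
axis err die x -0.24 y 0.08 z -0.27 q [-0.09  0.58  2.   -0.02  0.59 -0.33]
L 0.17 Ms.y-base -0.278 [-0.08 -0.22 -0.19]
L 0.175 Ms.y-base -0.278 [-0.08 -0.23 -0.2 ]
```

>>> step_arm([
  [0,0,0.6,0,0.04,0],
  [0,0,0.6,0,0.04,0],
  [0,0,0.6,0,0.04,0],
  [0,0,0.6,0,0.04,0],
])

```text
t: 25.82
eef_pos: [499.8, 17.3, 70.4]
tcp_rot: [3.122, 1.373, -2.91]
ft_force: [-1.7, -1.0, -0.8]
opening: 0.212
```

```bash
python3 st.py
```

```text
t 25.825 tau 0.198 off [0.003 0.001 0.003] open 20.12 F [-1.7 -1.  -0.8] M.y -0.203 [-0.274 -0.279  0.121]
axis err die x -0.26 y 0.11 z -0.29 q [-0.07  0.62  1.9  -0.08  0.8  -0.26]
L 0.17 Ms.y-base -0.468 [-0.05 -0.5  -0.26]
L 0.175 Ms.y-base -0.477 [-0.05 -0.5  -0.26]
```

>>> step_arm([
  [0,0,0.6,0,0.04,0],
  [0,0,0.6,0,0.04,0],
  [0,0,0.6,0,0.04,0],
  [0,0,0.6,0,0.04,0],
])

```text
t: 26.32
eef_pos: [502.0, 17.9, 69.7]
tcp_rot: [3.123, 1.21, -2.908]
ft_force: [-0.8, -1.7, 0.8]
opening: 0.211
```

```bash
python3 st.py
```

```text
t 26.325 tau 0.360 off [0.006 0.001 0.004] open 20.04 F [-0.8 -1.7  0.8] M.y -0.297 [-0.312 -0.385  0.09 ]
axis err die x -0.32 y 0.11 z -0.29 q [-0.05  0.68  1.81 -0.12  1.   -0.22]
L 0.17 Ms.y-base -0.430 [ 0.05 -0.54 -0.15]
L 0.175 Ms.y-base -0.437 [ 0.05 -0.54 -0.14]
```

>>> step_arm([
  [0,0,0.6,0,0.04,0],
  [0,0,0.6,0,0.04,0],
  [0,0,0.6,0,0.04,0],
  [0,0,0.6,0,0.04,0],
])

```text
t: 26.82
eef_pos: [504.0, 18.3, 68.6]
tcp_rot: [3.121, 1.048, -2.908]
ft_force: [-2.1, -2.2, 2.0]
opening: 0.209
```

```bash
python3 st.py
```

```text
t 26.825 tau 0.523 off [0.009 0.002 0.006] open 19.91 F [-2.1 -2.2  2. ] M.y -0.279 [-0.385 -0.385  0.029]
axis err die x -0.43 y 0.12 z -0.36 q [-0.03  0.74  1.72 -0.14  1.19 -0.2 ]
L 0.17 Ms.y-base -0.640 [ 0.21 -0.82 -0.15]
L 0.175 Ms.y-base -0.655 [ 0.21 -0.84 -0.15]
```

>>> step_arm([
  [0,0,0.6,0,0.04,0],
  [0,0,0.6,0,0.04,0],
  [0,0,0.6,0,0.04,0],
  [0,0,0.6,0,0.04,0],
])

```text
t: 27.32
eef_pos: [505.6, 18.8, 66.9]
tcp_rot: [3.118, 0.885, -2.908]
ft_force: [-2.8, -2.1, 1.6]
opening: 0.211
```

```bash
python3 st.py; python3 - <<'E'
from h import *
shot('wrist','w13',crop=(300,60,512,260),k=3); shot('side','d13',crop=(215,165,315,240),k=7)
E
```

```text
t 27.325 tau 0.685 off [0.013 0.003 0.009] open 20.09 F [-2.8 -2.1  1.6] M.y -0.430 [-0.241 -0.504  0.081]
axis err die x -0.79 y 0.22 z -0.70 q [-0.02  0.81  1.63 -0.16  1.37 -0.19]
L 0.17 Ms.y-base -0.775 [ 0.16 -1.02 -0.1 ]
L 0.175 Ms.y-base -0.793 [ 0.16 -1.04 -0.09]
```

View pics/w13.png

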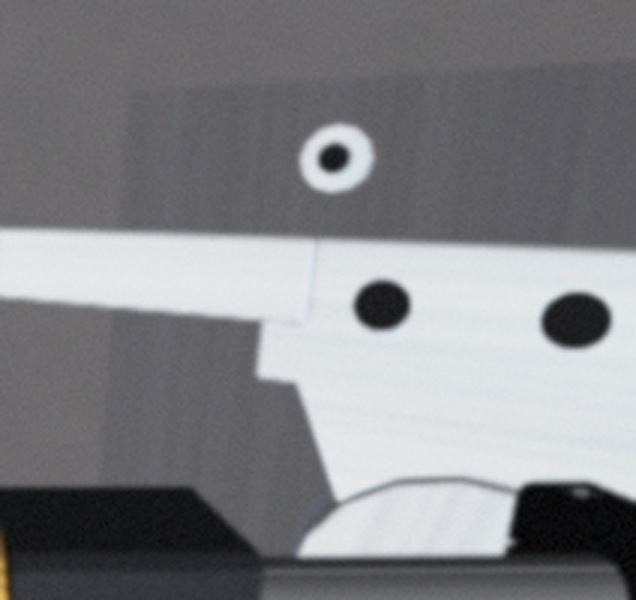

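View pics/d13.png

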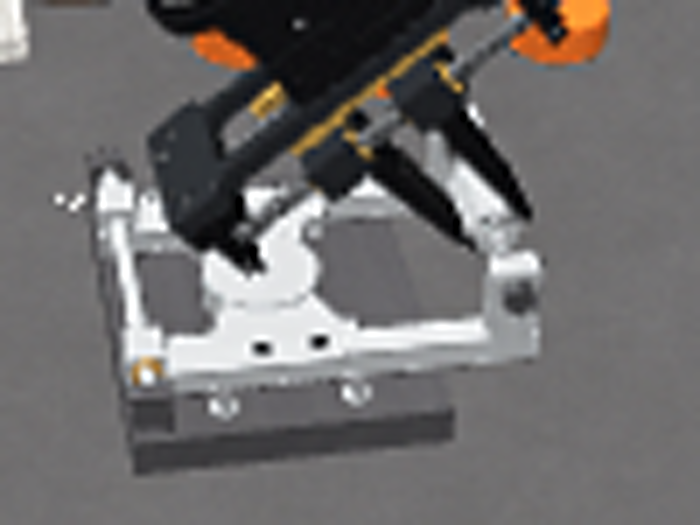

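```bash
python3 - <<'E'
from h import *
T=toolT()
for p in [(-53,0,90),(-53,-37,90),(-53,37,90),(-53,0,95),(-45,0,90)]:
    w=T[:3,:3]@np.array(p)+T[:3,3]; uv=proj('side',[w])[0]; print(p,w.round(1),((uv-[215,165])*7).round())
E
```

```text
(-53, 0, 90) [605.5  44.8  50.8] [218. 236.]
(-53, -37, 90) [614.7   8.9  50.2] [206. 185.]
(-53, 37, 90) [596.2  80.6  51.3] [232. 290.]
(-53, 0, 95) [609.2  45.8  47.6] [209. 243.]
(-45, 0, 90) [600.5  43.6  44.6] [231. 246.]
```

>>> step_arm([
  [0,0,0,0,0,0],
  [0,0,0,0,0,0],
])

```text
t: 27.68
eef_pos: [505.5, 18.8, 66.8]
tcp_rot: [3.116, 0.886, -2.91]
ft_force: [-1.3, -2.4, 1.6]
opening: 0.21
```

```bash
python3 st.py
```

```text
t 27.675 tau 0.685 off [0.014 0.004 0.009] open 20.01 F [-1.3 -2.4  1.6] M.y -0.285 [-0.272 -0.363  0.126]
axis err die x -0.87 y 0.21 z -0.78 q [-0.02  0.81  1.63 -0.16  1.37 -0.19]
L 0.17 Ms.y-base -0.446 [ 0.12 -0.69 -0.02]
L 0.175 Ms.y-base -0.458 [ 0.12 -0.71 -0.01]
```

>>> step_arm([
  [0,0,0,0,0,0],
  [0,0,0,0,0,0],
], grip=42)

```text
t: 27.92
eef_pos: [505.5, 19.1, 66.6]
tcp_rot: [3.114, 0.887, -2.911]
ft_force: [0.2, 0.3, 0.0]
opening: 0.367
```

```bash
python3 st.py -0.05 15 6
```

```text
t 27.925 tau 0.684 off [0.015 0.004 0.009] open 34.86 F [0.2 0.3 0. ] M.y -0.248 [-0.058 -0.271 -0.044]
axis err die x -0.83 y 0.60 z -1.03 q [-0.02  0.81  1.63 -0.16  1.37 -0.19]
[[-1.2, -0.4, -1.8, 0.013, -0.122, -0.012], [0.1, 0.0, -1.8, -0.0, -0.122, -0.0], [0.1, -0.0, -1.8, 0.0, -0.122, -0.0], [0.1, 0.0, -1.8, -0.0, -0.122, 0.0], [0.1, -0.0, -1.8, 0.0, -0.122, 0.0], [0.1, 0.0, -1.8, -0.0, -0.122, 0.0]]
L 0.17 Ms.y-base 0.023 [ 0.11 -0.22 -0.11]
L 0.175 Ms.y-base 0.024 [ 0.11 -0.22 -0.11]
```

>>> step_arm([
  [-1,-0.4,-1.8,0.006,-0.12,-0.006],
  [0,0,-1.8,0.006,-0.12,-0.006],
  [0.1,0,-1.8,0,-0.12,0],
  [0.1,0,-1.8,0,-0.12,0],
  [0.1,0,-1.8,0,-0.12,0],
  [0.1,0,-1.5,0,-0.1,0],
  [0,0,0,0,0,0],
])

```text
t: 28.8
eef_pos: [497.0, 17.3, 70.7]
tcp_rot: [-0.004, 1.532, 0.243]
ft_force: [0.6, -0.2, -0.1]
opening: 0.441
```

```bash
python3 st.py -0.362 15 8; python3 - <<'E'
from h import *
shot('wrist','w14',crop=(180,100,400,250),k=3.5)
E
```

```text
t 28.8 tau -0.039 off [-0.    -0.    -0.001] open 41.92 F [ 0.6 -0.2 -0.1] M.y 0.127 [-0.083  0.109 -0.061]
axis err die x 0.54 y 0.77 z -0.31 q [-0.1   0.56  2.05  0.03  0.49 -0.38]
[[-0.3, -0.8, -1.1, -0.001, -0.04, 0.0], [0.0, -0.0, -0.6, -0.0, -0.04, -0.0], [0.0, 0.0, -0.6, 0.0, -0.04, 0.0], [0.0, -0.0, -0.6, 0.0, -0.04, -0.0], [0.0, 0.0, -0.6, -0.0, -0.04, -0.0], [0.0, -0.0, -0.6, 0.0, -0.04, 0.0], [0.0, -0.0, -0.6, -0.0, -0.04, -0.0], [0.0, 0.0, -0.6, -0.0, -0.04, -0.0]]
L 0.17 Ms.y-base 0.123 [0.06 0.21 0.  ]
L 0.175 Ms.y-base 0.125 [0.06 0.22 0.  ]
```

View pics/w14.png

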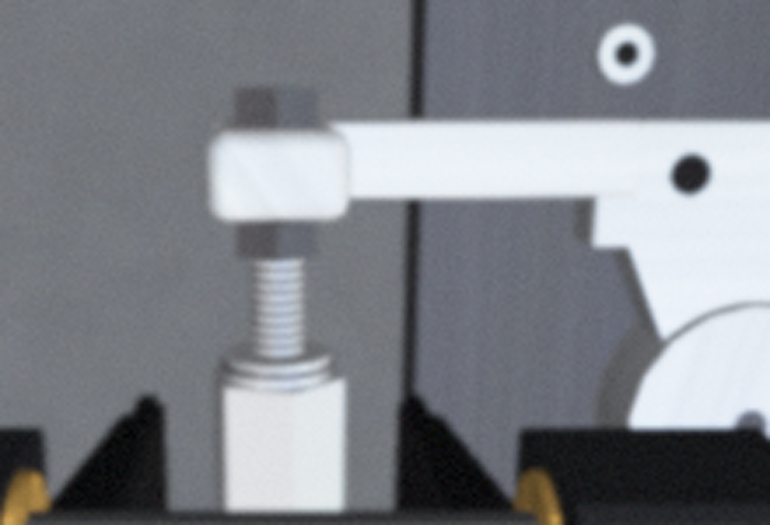

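>>> step_arm([
  [0,-0.4,-1,0,-0.04,0],
  [0,-0.2,-0.7,0,-0.04,0],
  [0,0,-0.6,0,-0.04,0],
  [0,0,-0.6,0,-0.04,0],
  [0,0,-0.6,0,-0.035,0],
  [0,0,-0.6,0,-0.03,0],
  [0,0,-0.4,0,-0.02,0],
  [0,0,0,0,0,0],
])

```text
t: 29.85
eef_pos: [500.3, 18.5, 68.6]
tcp_rot: [0.026, 1.288, 0.278]
ft_force: [-0.2, 0.9, 0.7]
opening: 0.442
```

```bash
python3 st.py -0.362 15 3
```

```text
t 29.85 tau -0.282 off [0.008 0.002 0.004] open 41.99 F [-0.2  0.9  0.7] M.y 0.171 [-0.14   0.141 -0.027]
axis err die x 7.62 y 1.26 z -1.78 q [-0.15  0.54  2.18  0.64  0.2  -1.03]
[[-3.8, -1.1, -7.2, 0.003, -0.027, -0.008], [0.0, 0.0, -0.4, 0.0, -0.027, -0.0], [0.0, -0.0, -0.4, -0.0, -0.027, -0.0]]
L 0.17 Ms.y-base -0.001 [-0.    0.21 -0.26]
L 0.175 Ms.y-base -0.000 [-0.    0.21 -0.26]
```

>>> step_arm([
  [-1,-0.5,-4,0,-0.01,-0.004],
  [-1,-0.5,-3,0,-0.02,-0.004],
  [-0.5,0,-1,0,-0.025,0],
  [0,0,-1,0,-0.025,0],
  [0,0,0,0,0,0],
])

```text
t: 30.48
eef_pos: [495.9, 17.8, 68.3]
tcp_rot: [0.018, 1.205, 0.272]
ft_force: [-0.2, -0.8, 0.5]
opening: 0.444
```

```bash
python3 st.py -0.362 15 1
```

```text
t 30.475 tau -0.366 off [0.007 0.002 0.006] open 42.20 F [-0.2 -0.8  0.5] M.y 0.236 [-0.147  0.207 -0.004]
axis err die x 4.42 y 1.60 z -1.69 q [-0.18  0.54  2.24  1.43  0.16 -1.83]
[[-3.2, -1.4, -3.5, 0.005, 0.004, -0.009]]
L 0.17 Ms.y-base -0.051 [-0.03  0.2   0.03]
L 0.175 Ms.y-base -0.052 [-0.03  0.2   0.04]
```

>>> step_arm([
  [-1.5,-0.8,-2,0.002,0.002,-0.004],
  [-1.5,-0.6,-2,0.002,0.001,-0.004],
  [0,0,0,0,0,0],
  [0,0,0,0,0,0],
])

```text
t: 30.98
eef_pos: [492.4, 15.7, 70.0]
tcp_rot: [0.004, 1.208, 0.254]
ft_force: [0.8, -0.5, -0.3]
opening: 0.441
```

```bash
python3 st.py -0.362 15 1;  python3 - <<'E'
from h import *
shot('wrist','w15',crop=(180,150,340,250),k=5)
a=cv2.cvtColor(cv2.imread('pics/w15_raw.png'),cv2.COLOR_BGR2GRAY)
for r in (224,232): print(a[r,225:290].tolist())
E
```

```text
t 30.975 tau -0.363 off [0.002 0.    0.002] open 41.97 F [ 0.8 -0.5 -0.3] M.y 0.245 [-0.155  0.213  0.018]
axis err die x 0.47 y 0.31 z -0.07 q [-0.18  0.54  2.25  1.42  0.15 -1.82]
[[-0.2, -0.3, -0.4, 0.001, 0.001, -0.002]]
L 0.17 Ms.y-base 0.089 [-0.05  0.34  0.03]
L 0.175 Ms.y-base 0.092 [-0.05  0.34  0.03]
[38, 56, 91, 121, 122, 125, 120, 124, 126, 124, 125, 125, 125, 125, 124, 124, 125, 128, 126, 125, 126, 126, 127, 147, 185, 216, 229, 232, 231, 231, 230, 230, 231, 232, 230, 230, 231, 229, 230, 231, 231, 232, 230, 230, 229, 228, 228, 226, 225, 226, 224, 224, 209, 166, 122, 112, 112, 114, 111, 109, 113, 111, 112, 113, 112]
[32, 45, 76, 104, 118, 120, 121, 124, 122, 122, 122, 120, 123, 127, 123, 128, 125, 125, 126, 127, 127, 126, 123, 141, 173, 210, 227, 231, 230, 230, 230, 230, 230, 231, 231, 230, 231, 231, 231, 231, 230, 231, 230, 231, 230, 228, 227, 226, 224, 226, 226, 225, 211, 167, 123, 109, 114, 113, 115, 114, 114, 110, 111, 111, 110]
```

View pics/w15.png

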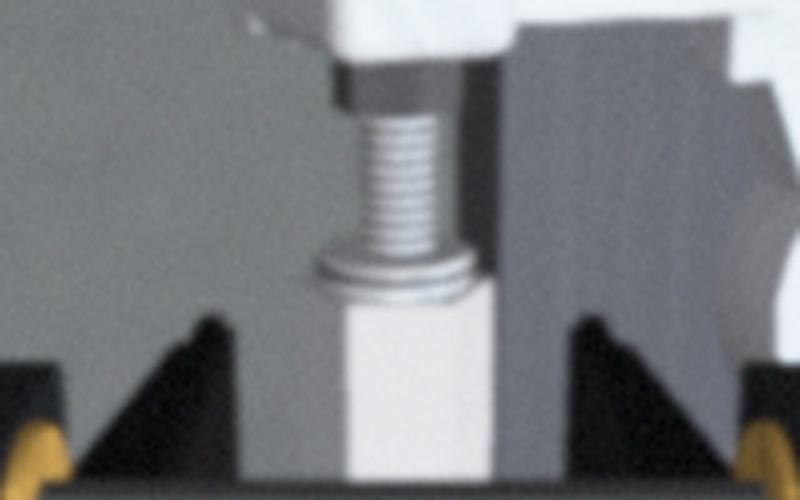

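```bash
cat > hexa.py <<'E'
from h import *
def pred(f,ths,Sx=None,row=228,yy=(-15,15)):
    s=np.load(f'pics/{f}.npy',allow_pickle=True).item(); B=Rdown(YAW); ex=B[:,2]; ey=B[:,1]
    C=S if Sx is None else Sx
    for th in ths: # th = turn angle of flat normal from vertical toward +x, mod 60deg
        out=[]
        for k in range(6):
            b=th+np.pi/6+k*np.pi/3; c=C+11.547*(np.sin(b)*ex+np.array([0,0,np.cos(b)]))
            q=proj('wrist',[c+yy[0]*ey,c+yy[1]*ey],s); t=(row-q[0,1])/(q[1,1]-q[0,1]); out.append(float(q[0,0]+t*(q[1,0]-q[0,0])))
        print(f,round(np.rad2deg(th)),np.round(out,1))
if __name__=='__main__':
    pred('w15',np.deg2rad([0,10,20,30,40,50]))
    pred('w14',np.deg2rad([0,10,20,30,40,50]))
    a=cv2.cvtColor(cv2.imread('pics/w14_raw.png'),cv2.COLOR_BGR2GRAY)
    print(list(enumerate(a[228,238:285].tolist(),238)))
E
python3 hexa.py
```

```text
w15 0 [273.5 275.5 261.2 244.2 240.  254.8]
w15 10 [275.3 274.  258.1 242.3 241.3 258.4]
w15 20 [276.5 272.  255.  240.8 243.1 261.9]
w15 30 [277.1 269.7 252.  239.7 245.4 265.3]
w15 40 [277.2 267.  249.2 239.2 248.3 268.5]
w15 50 [276.6 264.2 246.6 239.3 251.4 271.2]
w14 0 [268.7 276.9 266.5 248.6 239.  248.4]
w14 10 [271.4 276.3 263.6 246.  239.2 251.7]
w14 20 [273.6 275.2 260.5 243.7 239.9 255.1]
w14 30 [275.3 273.6 257.5 241.8 241.3 258.7]
w14 40 [276.4 271.5 254.4 240.4 243.2 262.2]
w14 50 [277.  269.1 251.4 239.4 245.6 265.6]
[(238, 122), (239, 119), (240, 112), (241, 109), (242, 103), (243, 130), (244, 175), (245, 207), (246, 223), (247, 225), (248, 226), (249, 225), (250, 225), (251, 224), (252, 223), (253, 225), (254, 226), (255, 226), (256, 226), (257, 223), (258, 226), (259, 226), (260, 225), (261, 225), (262, 226), (263, 227), (264, 228), (265, 230), (266, 231), (267, 231), (268, 231), (269, 232), (270, 231), (271, 230), (272, 231), (273, 231), (274, 231), (275, 231), (276, 227), (277, 207), (278, 166), (279, 134), (280, 120), (281, 119), (282, 119), (283, 120), (284, 124)]
```

```bash
python3 st.py 0.215 15 8
```

```text
t 31.025 tau -0.363 off [0.002 0.    0.002] open 42.12 F [-0.3 -0.1 -0.2] M.y 0.270 [-0.165  0.236  0.003]
axis err die x 0.49 y 0.30 z -0.06 q [-0.18  0.54  2.25  1.42  0.15 -1.82]
[[-0.2, -0.3, 0.6, 0.001, 0.072, -0.002], [0.0, -0.0, 1.1, 0.0, 0.072, 0.0], [0.0, -0.0, 1.1, -0.0, 0.072, -0.0], [0.0, -0.0, 1.1, 0.0, 0.072, 0.0], [0.0, 0.0, 1.1, 0.0, 0.072, -0.0], [0.0, -0.0, 1.1, -0.0, 0.072, -0.0], [0.0, 0.0, 1.1, 0.0, 0.072, -0.0], [0.0, -0.0, 1.1, -0.0, 0.072, -0.0]]
L 0.17 Ms.y-base -0.039 [-0.04  0.21 -0.09]
L 0.175 Ms.y-base -0.041 [-0.04  0.21 -0.09]
```

>>> step_arm([
  [-0.2,-0.3,0,0,0.04,0],
  [0,0,0.7,0,0.05,0],
  [0,0,0.8,0,0.06,0],
  [0,0,1,0,0.07,0],
  [0,0,1,0,0.08,0],
  [0,0,1.2,0,0.08,0],
  [0,0,1.2,0,0.08,0],
  [0,0,1.2,0,0.06,0],
], grip=52)

```text
t: 32.02
eef_pos: [498.3, 19.7, 71.2]
tcp_rot: [3.035, 1.465, -2.994]
ft_force: [-0.6, 0.5, -0.4]
opening: 0.549
```

>>> step_arm([
  [0,0,0,0,0,0],
])

```text
t: 32.15
eef_pos: [498.8, 19.8, 71.0]
tcp_rot: [3.038, 1.465, -2.991]
ft_force: [-1.1, -0.3, 1.3]
opening: 0.546
```

```bash
python3 st.py 0.215 15 1; python3 - <<'E'
from h import *
shot('wrist','w16',crop=(180,100,400,250),k=3.5)
from hexa import pred
pred('w16',np.deg2rad([30,35,40,45,50]))
a=cv2.cvtColor(cv2.imread('pics/w16_raw.png'),cv2.COLOR_BGR2GRAY)
print(list(enumerate(a[228,235:290].tolist(),235)))
E
```

```text
t 32.15 tau 0.105 off [0.01  0.003 0.006] open 51.94 F [-1.1 -0.3  1.3] M.y 0.003 [-0.073 -0.016 -0.013]
axis err die x 0.74 y 2.83 z 0.08 q [-0.08  0.6   1.96 -0.04  0.69 -0.3 ]
[[0.2, -2.7, 0.9, 0.007, 0.11, -0.01]]
L 0.17 Ms.y-base -0.228 [ 0.02 -0.21 -0.08]
L 0.175 Ms.y-base -0.234 [ 0.02 -0.22 -0.08]
w16 30 [275.3 276.1 261.2 244.7 241.5 257.2]
w16 35 [276.2 275.3 259.7 243.7 242.2 259. ]
w16 40 [276.9 274.4 258.1 242.9 243.  260.7]
w16 45 [277.4 273.4 256.6 242.1 244.  262.5]
w16 50 [277.9 272.3 255.1 241.5 245.  264.2]
[(235, 122), (236, 121), (237, 121), (238, 119), (239, 122), (240, 124), (241, 135), (242, 171), (243, 206), (244, 221), (245, 224), (246, 223), (247, 224), (248, 225), (249, 226), (250, 224), (251, 224), (252, 225), (253, 223), (254, 225), (255, 225), (256, 223), (257, 224), (258, 224), (259, 224), (260, 228), (261, 232), (262, 233), (263, 232), (264, 233), (265, 232), (266, 231), (267, 232), (268, 233), (269, 234), (270, 233), (271, 234), (272, 234), (273, 234), (274, 233), (275, 227), (276, 205), (277, 165), (278, 133), (279, 124), (280, 118), (281, 119), (282, 115), (283, 119), (284, 117), (285, 119), (286, 122), (287, 119), (288, 119), (289, 120)]
```

View pics/w16.png

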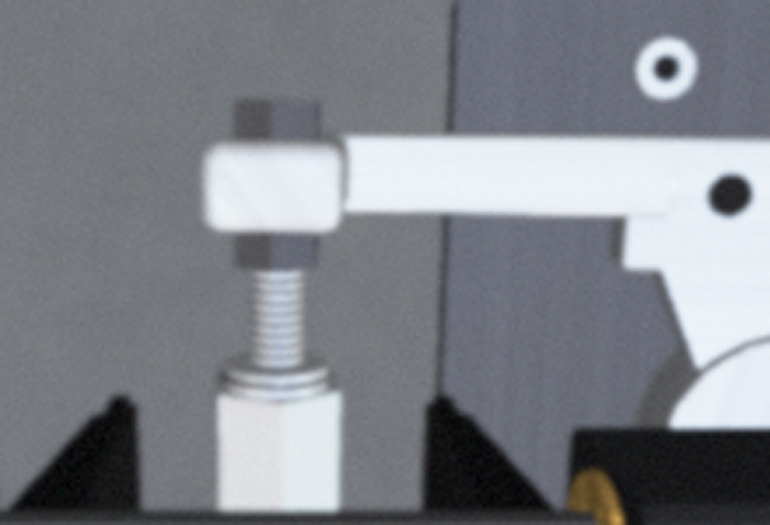

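>>> step_arm([
  [0.2,-1.5,0,0.004,0.01,-0.006],
  [0,-1,0,0.003,0,-0.004],
  [0,0,0,0,0,0],
  [0,0,0,0,0,0],
], grip=5)

```text
t: 32.7
eef_pos: [498.6, 17.0, 70.8]
tcp_rot: [-3.14, 1.458, -2.893]
ft_force: [3.4, 1.8, -3.4]
opening: 0.21
```

>>> step_arm([
  [0,0,0,0,0,0],
  [0,0,0,0,0,0],
])

```text
t: 32.95
eef_pos: [498.6, 17.0, 70.8]
tcp_rot: [-3.14, 1.458, -2.893]
ft_force: [0.9, 0.6, -1.0]
opening: 0.211
```

```bash
python3 st.py 0.3 15 4
```

```text
t 32.95 tau 0.113 off [-0.    -0.    -0.001] open 20.08 F [ 0.9  0.6 -1. ] M.y -0.278 [-0.011 -0.289  0.061]
axis err die x -0.23 y 0.06 z -0.11 q [-0.08  0.6   1.96 -0.06  0.7  -0.28]
[[-0.1, -0.1, 0.9, -0.001, 0.047, -0.0], [0.0, 0.0, 0.7, 0.0, 0.047, 0.0], [0.0, 0.0, 0.7, -0.0, 0.047, -0.0], [0.0, -0.0, 0.7, -0.0, 0.047, 0.0]]
L 0.17 Ms.y-base -0.094 [-0.05 -0.08 -0.14]
L 0.175 Ms.y-base -0.088 [-0.05 -0.07 -0.15]
```

>>> step_arm([
  [0,0,0.3,0,0.02,0],
  [0,0,0.3,0,0.02,0],
])

```text
t: 33.2
eef_pos: [499.2, 17.2, 70.9]
tcp_rot: [-3.14, 1.416, -2.894]
ft_force: [0.6, 1.1, -1.4]
opening: 0.21
```

```bash
python3 st.py
```

```text
t 33.2 tau 0.155 off [-0.    -0.    -0.002] open 19.96 F [ 0.6  1.1 -1.4] M.y -0.408 [ 0.204 -0.369 -0.028]
axis err die x -0.24 y 0.10 z 0.06 q [-0.07  0.61  1.93 -0.07  0.75 -0.26]
L 0.17 Ms.y-base -0.216 [ 0.01 -0.22 -0.05]
L 0.175 Ms.y-base -0.211 [ 0.01 -0.22 -0.05]
```

>>> step_arm([
  [0,0,0.3,0,0.02,0],
  [0,0,0.3,0,0.02,0],
])

```text
t: 33.45
eef_pos: [499.8, 17.4, 70.8]
tcp_rot: [-3.14, 1.373, -2.894]
ft_force: [-1.3, 1.5, -2.1]
opening: 0.21
```

```bash
python3 st.py
```

```text
t 33.45 tau 0.198 off [-0.    -0.    -0.002] open 19.99 F [-1.3  1.5 -2.1] M.y -0.408 [ 0.306 -0.343 -0.035]
axis err die x -0.20 y 0.11 z 0.14 q [-0.07  0.62  1.91 -0.08  0.8  -0.25]
L 0.17 Ms.y-base -0.451 [-0.01 -0.48 -0.09]
L 0.175 Ms.y-base -0.454 [-0.01 -0.48 -0.1 ]
```

>>> step_arm([
  [0,0,0.3,0,0.02,0],
  [0,0,0.3,0,0.02,0],
])

```text
t: 33.7
eef_pos: [500.4, 17.6, 70.7]
tcp_rot: [-3.14, 1.33, -2.894]
ft_force: [-0.4, 0.8, 0.2]
opening: 0.208
```

```bash
python3 st.py
```

```text
t 33.7 tau 0.241 off [-0.    -0.    -0.002] open 19.79 F [-0.4  0.8  0.2] M.y -0.449 [ 0.221 -0.408  0.063]
axis err die x -0.20 y 0.14 z 0.11 q [-0.06  0.64  1.88 -0.1   0.86 -0.24]
L 0.17 Ms.y-base -0.432 [-0.09 -0.48 -0.04]
L 0.175 Ms.y-base -0.433 [-0.09 -0.48 -0.05]
```

>>> step_arm([
  [0,0,0.3,0,0.02,0],
  [0,0,0.3,0,0.02,0],
])

```text
t: 33.95
eef_pos: [501.0, 17.7, 70.5]
tcp_rot: [-3.141, 1.287, -2.894]
ft_force: [-0.6, 0.4, -0.6]
opening: 0.209
```

```bash
python3 st.py
```

```text
t 33.95 tau 0.284 off [-0.    -0.    -0.002] open 19.90 F [-0.6  0.4 -0.6] M.y -0.474 [ 0.193 -0.44   0.058]
axis err die x -0.22 y 0.15 z 0.10 q [-0.06  0.65  1.85 -0.11  0.91 -0.23]
L 0.17 Ms.y-base -0.451 [-0.08 -0.52 -0.02]
L 0.175 Ms.y-base -0.452 [-0.08 -0.52 -0.03]
```

>>> step_arm([
  [0,0,0.3,0,0.03,0],
  [0,0,0.4,0,0.03,0],
  [0,0,0.4,0,0.03,0],
  [0,0,0.4,0,0.03,0],
])

```text
t: 34.45
eef_pos: [502.8, 18.2, 69.9]
tcp_rot: [-3.141, 1.161, -2.895]
ft_force: [0.5, 0.9, -1.2]
opening: 0.208
```

```bash
python3 st.py
```

```text
t 34.45 tau 0.410 off [ 0.     0.    -0.002] open 19.74 F [ 0.5  0.9 -1.2] M.y -0.777 [ 0.244 -0.74  -0.03 ]
axis err die x -0.16 y 0.17 z 0.18 q [-0.04  0.7   1.78 -0.13  1.06 -0.2 ]
L 0.17 Ms.y-base -0.454 [ 0.   -0.58 -0.07]
L 0.175 Ms.y-base -0.449 [ 0.   -0.58 -0.08]
```

>>> step_arm([
  [0,0,0.4,0,0.03,0],
  [0,0,0.4,0,0.03,0],
  [0,0,0.4,0,0.03,0],
])

```text
t: 34.83
eef_pos: [504.1, 18.5, 69.4]
tcp_rot: [-3.141, 1.066, -2.895]
ft_force: [0.8, 0.9, 1.2]
opening: 0.206
```

```bash
python3 st.py 0.11 15 6
```

```text
t 34.825 tau 0.505 off [ 0.     0.    -0.002] open 19.62 F [0.8 0.9 1.2] M.y -0.830 [ 0.298 -0.781 -0.024]
axis err die x -0.13 y 0.17 z 0.25 q [-0.03  0.73  1.73 -0.14  1.17 -0.19]
[[0.2, -0.2, -0.8, -0.002, -0.066, -0.001], [0.0, -0.0, -1.0, -0.0, -0.066, 0.0], [0.0, -0.0, -1.0, -0.0, -0.066, 0.0], [0.0, 0.0, -1.0, 0.0, -0.066, -0.0], [0.0, -0.0, -1.0, -0.0, -0.066, 0.0], [0.0, 0.0, -1.0, -0.0, -0.066, 0.0]]
L 0.17 Ms.y-base -0.606 [-0.03 -0.78 -0.02]
L 0.175 Ms.y-base -0.605 [-0.03 -0.78 -0.02]
```

>>> step_arm([
  [0,0,-0.4,0,-0.03,0],
  [0,0,-0.4,0,-0.03,0],
  [0,0,-0.4,0,-0.03,0],
])

```text
t: 35.2
eef_pos: [502.9, 18.2, 69.9]
tcp_rot: [-3.141, 1.156, -2.894]
ft_force: [0.6, 1.4, -0.6]
opening: 0.213
```

```bash
python3 st.py
```

```text
t 35.2 tau 0.415 off [-0.    -0.    -0.002] open 20.22 F [ 0.6  1.4 -0.6] M.y -0.375 [ 0.121 -0.356 -0.014]
axis err die x -0.16 y 0.20 z 0.22 q [-0.04  0.7   1.78 -0.13  1.07 -0.2 ]
L 0.17 Ms.y-base -0.066 [ 0.   -0.2  -0.17]
L 0.175 Ms.y-base -0.061 [ 0.   -0.19 -0.17]
```

>>> step_arm([
  [0,0,-0.2,0,-0.02,0],
  [0,0,-0.2,0,-0.02,0],
])

```text
t: 35.45
eef_pos: [502.3, 18.1, 70.2]
tcp_rot: [-3.141, 1.199, -2.895]
ft_force: [0.4, 1.6, 0.3]
opening: 0.208
```

```bash
python3 st.py
```

```text
t 35.45 tau 0.372 off [ 0.     0.    -0.002] open 19.74 F [0.4 1.6 0.3] M.y -0.316 [ 0.136 -0.292 -0.007]
axis err die x -0.16 y 0.19 z 0.23 q [-0.04  0.68  1.8  -0.12  1.02 -0.21]
L 0.17 Ms.y-base -0.100 [-0.02 -0.21 -0.19]
L 0.175 Ms.y-base -0.097 [-0.02 -0.21 -0.2 ]
```

>>> step_arm([
  [0,0,-0.2,0,-0.02,0],
  [0,0,-0.2,0,-0.02,0],
])

```text
t: 35.7
eef_pos: [501.7, 17.9, 70.4]
tcp_rot: [-3.141, 1.241, -2.894]
ft_force: [-0.5, 0.3, 1.4]
opening: 0.207
```

```bash
python3 st.py
```

```text
t 35.7 tau 0.330 off [ 0.     0.    -0.002] open 19.71 F [-0.5  0.3  1.4] M.y -0.073 [ 0.048 -0.063  0.008]
axis err die x -0.17 y 0.19 z 0.20 q [-0.05  0.67  1.83 -0.12  0.97 -0.21]
L 0.17 Ms.y-base -0.129 [-0.02 -0.22 -0.04]
L 0.175 Ms.y-base -0.134 [-0.02 -0.23 -0.04]
```

>>> step_arm([
  [0,0,0,0,0,0],
  [0,0,0,0,0,0],
])

```text
t: 35.95
eef_pos: [501.7, 17.9, 70.4]
tcp_rot: [-3.141, 1.242, -2.895]
ft_force: [-0.0, 1.1, 1.4]
opening: 0.207
```

```bash
python3 st.py
```

```text
t 35.95 tau 0.329 off [ 0.     0.    -0.002] open 19.73 F [-0.   1.1  1.4] M.y -0.263 [ 0.188 -0.224  0.012]
axis err die x -0.17 y 0.19 z 0.20 q [-0.05  0.67  1.83 -0.11  0.97 -0.21]
L 0.17 Ms.y-base -0.207 [-0.05 -0.3  -0.06]
L 0.175 Ms.y-base -0.208 [-0.05 -0.3  -0.07]
```

>>> step_arm([
  [0,0,-0.2,0,-0.02,0],
  [0,0,-0.2,0,-0.02,0],
  [0,0,0,0,0,0],
])

```text
t: 36.33
eef_pos: [501.1, 17.8, 70.6]
tcp_rot: [-3.141, 1.284, -2.895]
ft_force: [-1.2, 1.4, 0.0]
opening: 0.207
```

```bash
python3 st.py
```

```text
t 36.325 tau 0.287 off [ 0.     0.    -0.002] open 19.70 F [-1.2  1.4  0. ] M.y -0.256 [ 0.166 -0.222  0.046]
axis err die x -0.19 y 0.19 z 0.23 q [-0.05  0.65  1.85 -0.11  0.92 -0.22]
L 0.17 Ms.y-base -0.319 [-0.07 -0.39 -0.19]
L 0.175 Ms.y-base -0.323 [-0.07 -0.4  -0.2 ]
```

>>> step_arm([
  [0,0,0,0,0,0],
  [0,0,0,0,0,0],
  [0,0,0,0,0,0],
], grip=42)

```text
t: 36.7
eef_pos: [501.1, 17.7, 70.4]
tcp_rot: [-3.141, 1.283, -2.894]
ft_force: [0.7, 0.1, -1.3]
opening: 0.428
```

```bash
python3 st.py; python3 - <<'E'
from h import *
shot('wrist','w17',crop=(180,100,400,250),k=3.5)
from hexa import pred
pred('w17',np.deg2rad([30,35,40,45,50,55]))
a=cv2.cvtColor(cv2.imread('pics/w17_raw.png'),cv2.COLOR_BGR2GRAY)
print(list(enumerate(a[228,235:290].tolist(),235)))
E
```

```text
t 36.7 tau 0.287 off [-0.    -0.    -0.002] open 40.72 F [ 0.7  0.1 -1.3] M.y -0.103 [-0.075 -0.125 -0.037]
axis err die x -0.17 y 0.08 z 0.01 q [-0.05  0.65  1.85 -0.11  0.92 -0.22]
L 0.17 Ms.y-base 0.147 [ 0.06  0.08 -0.07]
L 0.175 Ms.y-base 0.152 [ 0.06  0.08 -0.07]
w17 30 [275.2 279.4 266.3 248.9 242.6 255.7]
w17 35 [276.3 278.9 264.8 247.7 243.  257.4]
w17 40 [277.3 278.2 263.3 246.7 243.5 259.1]
w17 45 [278.2 277.4 261.7 245.7 244.2 260.9]
w17 50 [278.9 276.5 260.2 244.9 244.9 262.7]
w17 55 [279.5 275.5 258.6 244.1 245.9 264.5]
[(235, 122), (236, 123), (237, 120), (238, 120), (239, 123), (240, 125), (241, 150), (242, 186), (243, 210), (244, 214), (245, 217), (246, 219), (247, 219), (248, 216), (249, 219), (250, 220), (251, 218), (252, 220), (253, 217), (254, 219), (255, 218), (256, 219), (257, 222), (258, 229), (259, 232), (260, 233), (261, 232), (262, 232), (263, 233), (264, 233), (265, 232), (266, 233), (267, 233), (268, 234), (269, 233), (270, 232), (271, 233), (272, 233), (273, 234), (274, 232), (275, 224), (276, 197), (277, 154), (278, 128), (279, 118), (280, 119), (281, 121), (282, 118), (283, 119), (284, 120), (285, 120), (286, 119), (287, 123), (288, 120), (289, 117)]
```

View pics/w17.png

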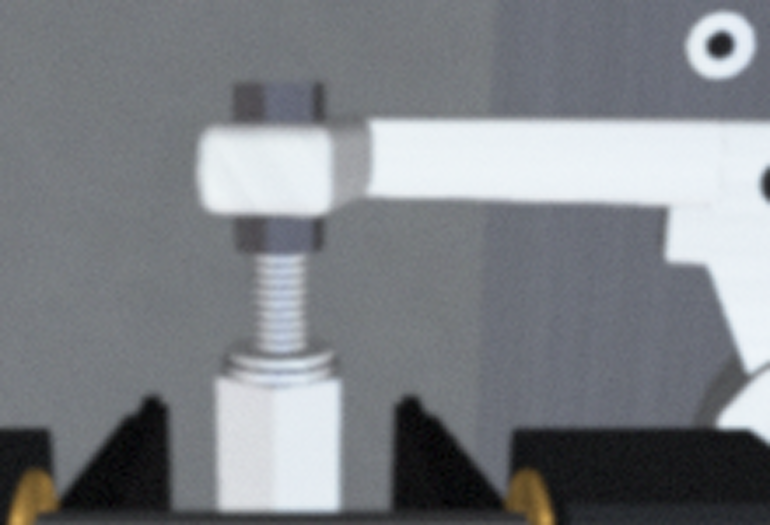

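>>> step_arm([
  [-15,0,0,0,0,0],
  [-30,0,0,0,0,0],
  [-35,0,0,0,0,0],
  [0,0,0,0,0,0],
], grip=50)

```text
t: 37.25
eef_pos: [524.7, 23.6, 152.0]
tcp_rot: [-3.14, 1.284, -2.894]
ft_force: [-1.5, 0.6, -0.3]
opening: 0.524
```

```bash
python3 - <<'E'
from h import *
print(env.state()['eef_pos'])
rows([610,-43,135],Rdown(YAW),n=5)
E
```

```text
[524.70331146  23.57833509 152.00266653]
5 rows [ 85.3  -66.58 -17.  ] [ 0.0705 -0.2778  0.0018]
[[-0.5, -17.1, 13.7, -0.0004, -0.0573, 0.0], [0.3, -17.1, 13.7, -0.0004, -0.0573, 0.0], [1.1, -17.1, 13.7, -0.0004, -0.0573, 0.0], [1.9, -17.1, 13.6, -0.0004, -0.0573, 0.0], [2.6, -17.1, 13.4, -0.0004, -0.0573, 0.0]]
```

>>> step_arm([
  [-0.5,-17,13.5,0,-0.057,0],
  [0.3,-17,13.5,0,-0.057,0],
  [1,-17,13.5,0,-0.057,0],
  [2,-17,13.5,0,-0.057,0],
  [2,-14,11,0,-0.055,0],
  [0,0,0,0,0,0],
  [0,0,0,0,0,0],
])

```text
t: 38.12
eef_pos: [606.3, -41.5, 135.0]
tcp_rot: [1.144, 1.57, 1.391]
ft_force: [-0.4, 1.0, 0.7]
opening: 0.525
```

```bash
python3 - <<'E'
from h import *
s=shot('wrist','w18'); print(s['eef_pos'])
a=cv2.imread('pics/w18_raw.png')[10:200,90:370]; cv2.imwrite('pics/w18c.png',cv2.resize(a,None,fx=2.8,fy=2.8,interpolation=2))
a=cv2.imread('pics/w18_raw.png')[40:170,190:330]; cv2.imwrite('pics/w18d.png',cv2.resize(a,None,fx=4.5,fy=4.5,interpolation=2))
E
```

```text
[606.29778286 -41.46738368 134.96741178]
```

View pics/w18c.png

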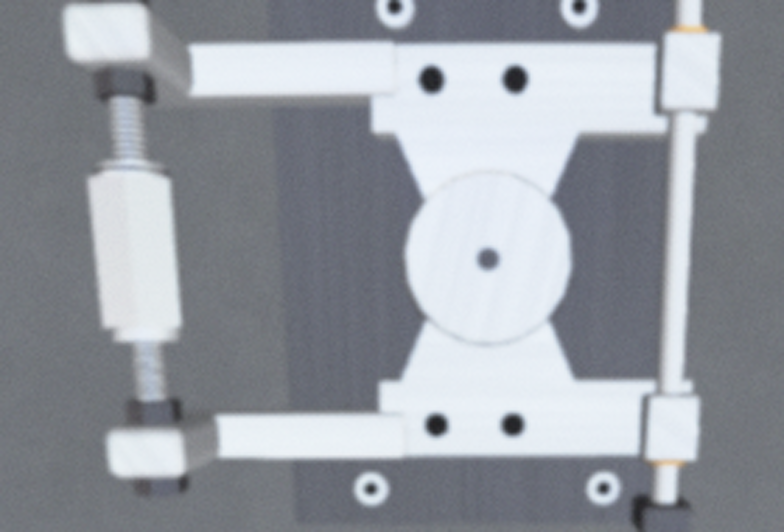

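View pics/w18d.png

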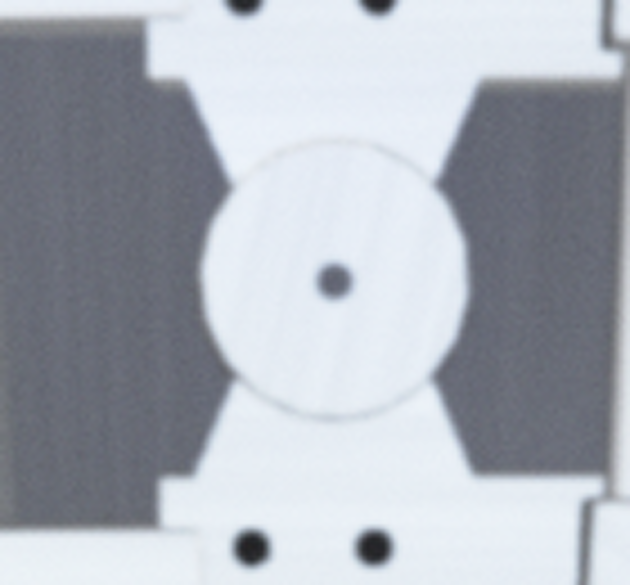

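```bash
python3 - <<'E'
from h import *
shot('scene','s19',crop=(180,130,400,310),k=3.5)
from hexa import pred
pred('w18',np.deg2rad([30,35,40,45]),row=95,yy=(-8,8))
a=cv2.cvtColor(cv2.imread('pics/w18_raw.png'),cv2.COLOR_BGR2GRAY)
print(list(enumerate(a[95,118:160].tolist(),118)))
E
```

```text
w18 30 [150.7 156.1 146.2 130.9 124.2 134.2]
w18 35 [151.7 155.8 145.  129.8 124.4 135.6]
w18 40 [152.7 155.3 143.7 128.8 124.7 137. ]
w18 45 [153.5 154.8 142.4 127.9 125.2 138.4]
[(118, 118), (119, 117), (120, 118), (121, 120), (122, 132), (123, 171), (124, 208), (125, 219), (126, 222), (127, 223), (128, 222), (129, 223), (130, 223), (131, 223), (132, 223), (133, 223), (134, 222), (135, 224), (136, 227), (137, 228), (138, 230), (139, 230), (140, 230), (141, 230), (142, 229), (143, 231), (144, 229), (145, 230), (146, 231), (147, 229), (148, 230), (149, 231), (150, 226), (151, 205), (152, 165), (153, 129), (154, 117), (155, 119), (156, 117), (157, 119), (158, 118), (159, 119)]
```

View pics/s19.png

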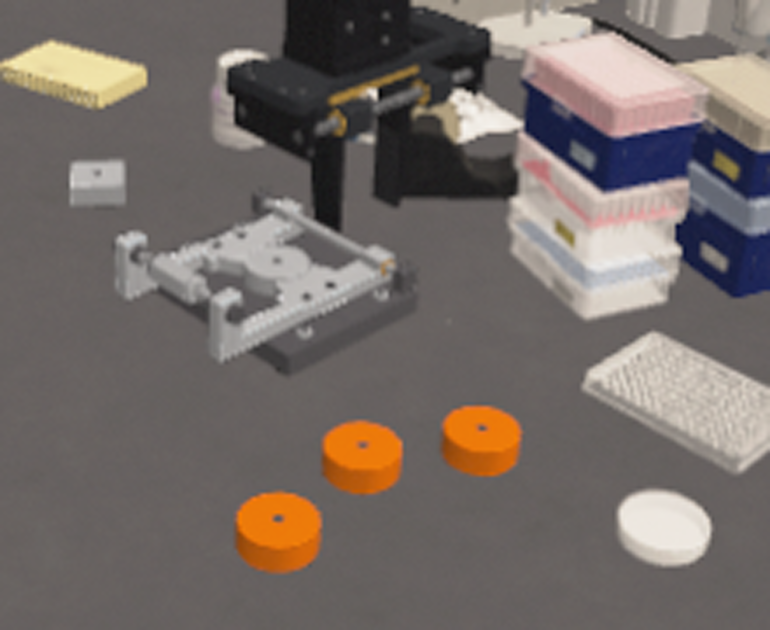

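```bash
python3 -c "
from cell import env
print(env.job_done())"
```

```text
the job is handed in; nothing more can be done
None
```

The round steel blank is seated in the die and both jaws are drawn onto it. I handed the job in at about 38 s, with the gripper clear of everything.

- **Seating:** The blank went in with no contact force and stopped at the expected height for lying on the cavity floor. A later picture from above showed it sitting flat in the cavity.
- **Tightening:** I turned the sleeve, top towards the cavity, in two strokes of about 60° and then one shorter tightening turn of about 22°. Torque rose from about 0.2 N m running free to about 0.6–0.8 N m when tight, with readings uncertain by about 0.15 N m. I stopped there.
- **Wind-back:** After the second stroke the sleeve wound back about 0.5 rad on release. I tightened it again to about 0.6 N m, eased it back by hand, and let go. It settled at about the same angle as before, within the few degrees I can measure, so I take that as the most the thread holds. I could not measure the clamping force left after release. When I gripped it again after the first wind-back, the torque rose to about 0.45 N m within about 0.1 rad.
- **Final pictures:** Both jaws touch the blank with no visible gap. The square blank, jar, dish and orange discs look unmoved.
- **Rough spots:** Close to a wrist position where the arm steers poorly, the open gripper drifted 6–8 mm and I corrected it. During the second stroke the sideways force reached about 35 N while the pads held the sleeve, well under the 120 N wrist limit.

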